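# Unload the UV sterilising chest

### The job

The UV cycle is over: lift the guard of the lamp switch on the chest, flip the toggle to off (away from you) and shut the guard again, all before the hatch is opened. Then open the self-closing hatch, prop it wide open with the wooden wedge, narrow end down in the gutter behind the chamber, and stand every jar from the chamber upright in the white tray. Last, take the wedge out so that the hatch closes fully, and stand the wedge back where it stood at the start.

Things in the scene. Friction and masses are not known exactly. Their poses are not given: they have to be found in the camera images.
- chest: White UV sterilising chest, fixed to the worktop. Origin: on the worktop under the middle of the chamber part; its x points from front to back (away from the robot), y to its left. Chamber part: x -92 to 92 mm, y -148 to 148, rim at z 125. At its right end a solid switch pod: y -243 to -148, top at z 125. Shut, the hatch covers the chamber part up to z 151, its bar up to z 193.
- chamber (a point): Middle of the chamber's floor, chest x -24, y 0, z 30 mm. The open-topped steel chamber spans chest x -84 to 36, y -140 to 140, up to the rim (z 125). Behind it, a 6 mm partition as high as the rim, then the gutter.
- hatch (a joint): Opening angle of the hatch (rad), 0 shut, stop at 2.0; 1.57 upright at the back of the gutter. A white lamp hood 186 x 300 x 24 mm, 0.3 kg; flat underside; free edge 183 mm from the hinge. Weak spring and weight close it against an oil damper: left alone it sinks at about 0.05 rad/s when upright, 0.09 rad/s near shut, some 20 s in all. Opening at 0.3 rad/s takes about 9 N at the bar.
- hatch_hinge (a point): Middle of the hatch's hinge axis: along chest y at chest x 88, z 127 mm, level with the underside of the shut hatch.
- hatch_bar (a point): Middle of the round steel pull bar of the hatch (11 mm thick, 110 mm long, along the chest's y), on the outside near the free edge: 168 mm in front of the hinge axis and 60 mm above it when shut, its centre 36 mm clear of the hatch's face. It turns with the hatch.
- guard (a joint): Opening angle of the switch guard (rad), 0 shut, 1.9 fully back; stays where it is left (light friction). A grey cover, 64 mm long, 32 mm wide (along chest y), 46 mm high, over the toggle on the pod's top, hinged at its far end; axis along chest y at chest x 31, y -204, z 133 mm. It opens up and away from the robot.
- guard_grip (a point): Point in the guard midway between its two flat sides (32 mm apart): 50 mm in front of its hinge axis and 30 mm above it when shut; turns with the guard.
- toggle (a joint): Angle of the lamp switch's toggle (rad): 0 = on, leaning 0.45 rad to the robot's side (chest -x); 0.9 = off, leaning as far away (chest +x). Stays where it is left, about 1 N at the tip. Pivot at chest x -5, y -204, z 132 mm, under the guard.
- toggle_tip (a point): Tip of the steel toggle bat, 35 mm from its pivot, bat 10 mm thick at the tip.
- gutter (a point): Middle of the gutter's floor (chest x 63, y 0, z 83 mm); the gutter is 42 mm wide (chest x), 280 mm long (chest y) and 42 mm deep.
- wedge: Loose beech wedge, 0.19 kg, standing on its narrow end: 105 mm tall, foot 28 mm, top 60 mm thick (along its x), 60 mm wide between two flat parallel faces (along its y). Origin: centre of the foot; z up through the thick end. Dropped into the gutter with its y along the gutter, it reaches the floor and holds the hatch at about 1.6 rad.
- tray: Loose white open tray, 0.6 kg, 150 x 150 x 28 mm, walls and smooth floor 5 mm thick. Origin: centre of its underside.
- jar0: Loose squat amber glass sample jar with a black screw lid, about 0.12 kg, upright: 52 mm thick, 62 mm tall. Origin: centre of its underside. May be absent.
- jar1: Loose squat amber glass sample jar with a black screw lid, about 0.12 kg, upright: 52 mm thick, 62 mm tall. Origin: centre of its underside. May be absent.
- jar2: Loose squat amber glass sample jar with a black screw lid, about 0.12 kg, upright: 52 mm thick, 62 mm tall. Origin: centre of its underside. May be absent.
Not all that is in view belongs to the job. Of the things that look like the wedge, take the one that is nearest to the robot's base at the start.

How it is judged:
On the way, in this order (a step that is already met when the one before it is completed fails the run):
1. the switch guard is lifted (value of joint guard above 1.2 rad), for 0.2 s.
2. the toggle is flipped fully over to off (value of joint toggle above 0.75 rad), for 0.2 s.
3. the guard is shut over the toggle (value of joint guard below 0.12 rad and value of joint toggle above 0.75 rad), for 0.2 s.
4. the hatch stands open on the wedge in the gutter, let go by the robot (value of joint hatch above 1.25 rad and velocity of joint hatch above -0.015 rad/s and x of wedge in the frame of chest between 0.035 and 0.09 m and z of wedge in the frame of chest between 0.07 and 0.11 m and contact force between each of the fingers, the arm and anything else below 0.2 N), for 1 s.
5. all jars stand in the tray while the hatch is still propped (x of jar0 in the frame of tray between -0.07 and 0.07 m and y of jar0 in the frame of tray between -0.07 and 0.07 m and z of each of jar0, jar1, jar2 in the frame of tray below 0.015 m and angle between each of jar0, jar1, jar2's own z axis and vertical below 0.15 rad and x of jar1 in the frame of tray between -0.07 and 0.07 m and y of jar1 in the frame of tray between -0.07 and 0.07 m and x of jar2 in the frame of tray between -0.07 and 0.07 m and y of jar2 in the frame of tray between -0.07 and 0.07 m and x of wedge in the frame of chest between 0.035 and 0.09 m and z of wedge in the frame of chest between 0.07 and 0.11 m and value of joint hatch above 1.2 rad), for 0.2 s.
At the end, for the whole second after the job is handed in: The toggle is off (over 0.75 rad) under its shut guard (under 0.12 rad), the hatch is shut (under 0.04 rad), every jar stands upright (within 0.15 rad) on the floor of the tray, and the wedge stands upright on the worktop within 50 mm of where it stood at the start (all of step 3 and value of joint hatch below 0.04 rad and distance of wedge from where it was at the start of the episode below 0.05 m and angle between wedge's own z axis and vertical below 0.1 rad and linear speed of each of wedge, jar0, jar1, jar2 below 0.02 m/s and x of jar0 in the frame of tray between -0.07 and 0.07 m and y of jar0 in the frame of tray between -0.07 and 0.07 m and z of each of jar0, jar1, jar2 in the frame of tray below 0.015 m and angle between each of jar0, jar1, jar2's own z axis and vertical below 0.15 rad and x of jar1 in the frame of tray between -0.07 and 0.07 m and y of jar1 in the frame of tray between -0.07 and 0.07 m and x of jar2 in the frame of tray between -0.07 and 0.07 m and y of jar2 in the frame of tray between -0.07 and 0.07 m); the robot touches nothing.
It fails at once if the hatch is opened while the lamp switch is on or its guard is open (value of joint hatch above 0.12 rad and (value of joint toggle below 0.6 rad or value of joint guard above 0.3 rad)).
Of jar0, jar1, jar2 only 2 to 3 are there at a start; the rules pass over those that are not, and their reading is None.
At some moment in a run one of tray may be knocked a few centimetres aside while the robot is not near it.
It also fails if it takes over 210 s, if anything falls off the work surface, if the arm or the gripper's body presses on something with over 40 N, if the wrist force passes 120 N, or if a joint passes its speed limit or range.

### The arm

A 7-joint arm with a two-finger parallel gripper is mounted at the origin on a cart in front of the work surface, level with it; the furniture and walls round the work are solid. World frame = base frame: x ahead of the robot, y to its left, z up, the work surface at z = 0. Lengths are in m, angles in rad, forces in N, time in s.
With the tool pointing down it reaches from about 0.425 to 0.825 m from the base axis. Payload 3.6 kg.
Tool frame: the origin (TCP) lies between the finger pads; the fingertips stand 17 mm ahead of it and the grasp point (between the pads) lies 2 mm behind it; z points along the fingers, y is the direction in which the jaws open and shut (so a half turn about z gives the same grasp; the last joint's range is limited). The gripper opens to 93 mm and grips with 3 to 60 N. Pads are 15 mm wide; open, the fingers measure 128 mm over their backs; the gripper's body (75 mm by 188 mm) begins 65 mm behind the grasp point.
Start: joints at [1.113, 0.615, -0.013, 1.423, 0.008, 1.103, -0.04], TCP at [0.272, -0.59, 0.236] pointing down, gripper open.
Joint ranges: [-3.12, 3.12], [-0.3, 2.06], [-1.34, 1.32], [0.26, 2.42], [-1.36, 4.5], [0.01, 1.98], [-2.84, 2.84]. Speed limits (rad/s): [2.79, 2.79, 3.14, 3.14, 3.14, 3.14, 3.14].

### API

Orientations are given as a unit quaternion [x, y, z, w].
In Python, from cell import status, vision, bot, nets gives the robot as it stands.
- The arm moves only by the tool step_arm, never from a script. Its argument "deltas" is a list of rows, each an object of numbers: "rx", "ry", "rz": the turn, a rotation vector about the world's x, y, z in rad; "x", "y", "z": the shift along the world's x, y, z in m; "hand": the opening in per cent of the stroke, from 0 (shut) to 100 (fully open). A call has exactly 10 rows; each row shifts and turns the pose as measured when the row begins; what a row does not reach is not made up. A row lasts 1/10 s, in which the tool goes at most 50 mm and 8.59 degrees, less where a joint would pass 70% of its speed; a pose out of reach is approached as far as the arm can. A call with a gripper value outside its range is refused whole. The fingers move at their own pace and stop on an object; "squeeze" is the grip in N (left out, the last holds). Time passes only in rows, so rows that do not move let the fingers close, or fill a call up. It gives the time, the measured TCP pose, the force and the opening at its end, in the units of the state.
- status.sense(): the state, without advancing time (a new reading comes with each control period).
- vision.get_image(name): name is "scene" or "top" or "wrist"; returns (picture, depth): 400x640x3 uint8, blue, green, red; 400x640 float32, m along the optical axis (not along the pixel's ray), 0 where there is no reading.
- vision.get_calibration(name): a dict with "mtx" (3x3 intrinsics, pixels), "R" (3x3) and "t" (3): a world point X has camera coordinates R X + t; the wrist camera has in their place "T_tool_cam" (4x4, takes a point from camera to tool coordinates, whose origin is the TCP and whose axes are the flange's). Camera axes: x right, y down, z forward; pixel columns grow to the right and rows downward; lengths in m; the calibration is good to about 2 mm. The wrist camera is an equidistant fisheye: a pixel r from the principal point sees the ray r / f radians off the axis. A picture is of the moment at which its call begins: read the wrist's pose just before it. get_calibration takes no time and is no camera call.
- bot.sign_off(): hands the job in, once; it reports no verdict.
Trained networks look in the newest picture that a camera, given by its name, has taken for a name from the list of things; names that differ only in an ending like _2 or _b are one class to them, and where a whole thing is asked for, a point or a joint stands for the part that bears it (a point fixed in the world has none). Each returns a list of dicts, best first, with "confidence" (0 to 1); they miss things now and then, are a little off and sometimes report something else, mostly with a low value. They report only what shows in the picture. A call takes as long as a camera call. They do not tell look-alikes from the thing itself.
- nets.cut_out(camera, label): "region" (400x640 bool, what is visible of it) and "rect" ([left, top, width, height] in pixels, round what is visible of it).
The state is a dict: "time": time; "q": joint angles; "joint_vel": joint speeds; "joint_torque": joint torques, N m; "position": TCP position; "orientation": TCP orientation; "ft_force": force on the tool from outside, world axes, zero at the start; "ft_torque": the same for the moment, N m; "gripper_width": finger opening in m.
Only numpy, scipy, OpenCV 4.12 (cv2) and the standard library are available. Lean on these libraries where they do the work, as an engineer would, in place of code of your own. Each camera call takes 0.05 s, during which the arm holds its last target. There are 200 camera calls.

## Working session

There is one attempt and no reset: what is moved stays moved. The work goes in short steps, Python scripts to look and compute and a tool call to move; the robot and the scene stay as the last step left them, time stands still between calls to the robot, and variables do not carry over. Pictures are saved under pics/ and viewed, about 12 in all and at most 16, crops included, and the job is handed in when it is done.

Besides the shell and the picture viewer there is one more tool, called after "Request:" as name(argument=value, ...), one argument or row to a line, values as JSON. step_arm: Moves the arm, as the interface text tells. Its arguments: {"type":"object","properties":{"deltas":{"type":"array","items":{"type":"object","properties":{"rx":{"type":"number"},"ry":{"type":"number"},"rz":{"type":"number"},"x":{"type":"number"},"y":{"type":"number"},"z":{"type":"number"},"hand":{"type":"number"}}}},"squeeze":{"type":"number"}},"required":["deltas"]}

```bash
ls; mkdir -p pics
cat > h.py <<'E'
import numpy as np, cv2
from cell import status, vision, bot, nets
from scipy.spatial.transform import Rotation as Rn
def cloud(name,img=None):
    im,d=vision.get_image(name); c=vision.get_calibration(name)
    K=np.array(c['mtx']);R=np.array(c['R']);t=np.array(c['t'])
    v,u=np.mgrid[0:400,0:640]
    P=np.stack([(u-K[0,2])/K[0,0]*d,(v-K[1,2])/K[1,1]*d,d],-1)
    W=(P-t)@R
    W[d==0]=np.nan
    return im,W
E
python3 - <<'E'
from h import *
s=status.sense();print({k:np.round(v,3) for k,v in s.items()})
ims=[]
for n in('scene','top'):
    im,W=cloud(n);cv2.imwrite(f'pics/{n}0.png',im);np.save(n+'.npy',W)
    for l in('chest','hatch_bar','guard','wedge','tray','jar0','toggle'):
        for r in nets.cut_out(n,l):
            m=r['region'];p=W[m];p=p[~np.isnan(p[:,0])]
            print(n,l,round(r['confidence'],2),r['rect'],m.sum(),np.round(np.median(p,0),3) if len(p) else '',np.round(np.percentile(p,98,axis=0),3) if len(p) else '',np.round(np.percentile(p,2,axis=0),3) if len(p) else '')
E
```

```text
pics
{'time': np.float64(0.0), 'q': array([ 1.112,  0.616, -0.013,  1.425,  0.008,  1.103, -0.04 ]), 'joint_vel': array([-0.001, -0.   , -0.   , -0.001, -0.   ,  0.   , -0.001]), 'joint_torque': array([-0.0000e+00, -4.5894e+01,  2.0900e-01, -1.6575e+01, -6.1000e-02,
        2.0000e-02,  0.0000e+00]), 'position': array([ 0.272, -0.59 ,  0.234]), 'orientation': array([ 0.977,  0.214, -0.   , -0.001]), 'ft_force': array([ 0.32 ,  0.338, -0.227]), 'ft_torque': array([ 0.047,  0.047, -0.   ]), 'gripper_width': np.float64(0.093)}
scene chest 0.84 [245.9, 142.1, 110.8, 154.9] 10686 [ 0.551 -0.006  0.148] [0.638 0.229 0.18 ] [ 0.445 -0.157  0.005]
scene hatch_bar 0.6 [259.6, 143.7, 104.4, 102.0] 6242 [0.533 0.069 0.15 ] [0.624 0.231 0.187] [ 0.444 -0.061  0.132]
scene hatch_bar 0.34 [262.6, 231.0, 35.6, 33.1] 598 [ 0.545 -0.119  0.176] [ 0.579 -0.087  0.181] [ 0.496 -0.132  0.126]
scene guard 0.83 [263.0, 231.4, 37.0, 34.0] 572 [ 0.547 -0.121  0.176] [ 0.58  -0.097  0.181] [ 0.505 -0.132  0.132]
scene guard 0.49 [243.5, 144.6, 121.8, 150.9] 10547 [ 0.551 -0.006  0.148] [0.637 0.227 0.18 ] [ 
[... 568 characters left out ...]
] [ 0.437 -0.058  0.145]
top guard 0.69 [386.8, 194.0, 20.1, 27.4] 458 [ 0.542 -0.116  0.178] [ 0.58  -0.1    0.183] [ 0.505 -0.134  0.136]
top guard 0.59 [258.6, 169.8, 120.7, 85.6] 8439 [0.527 0.085 0.15 ] [0.619 0.227 0.188] [ 0.437 -0.057  0.146]
top wedge 0.79 [430.1, 177.8, 30.9, 28.1] 657 [ 0.584 -0.255  0.104] [ 0.619 -0.226  0.109] [ 0.555 -0.297  0.017]
top wedge 0.65 [435.1, 223.1, 28.8, 20.1] 617 [ 0.473 -0.263  0.104] [ 0.501 -0.239  0.109] [ 0.444 -0.297  0.031]
top tray 0.84 [169.9, 202.3, 58.7, 56.2] 2940 [0.485 0.42  0.005] [0.559 0.491 0.03 ] [ 0.413  0.34  -0.001]
top jar0 0.15 [255.8, 169.2, 153.7, 88.9] 11242 [0.531 0.043 0.15 ] [0.628 0.227 0.183] [ 0.437 -0.151  0.031]
```

Run:
```python
import numpy as np, cv2
a=cv2.imread('pics/top0.png');b=cv2.imread('pics/scene0.png')
cv2.imwrite('pics/a.png',np.vstack([cv2.resize(a[120:300,140:500],(720,360)),cv2.resize(b[100:360,180:440],(720,720))[:,:]])[:, :] if 0 else cv2.resize(a[130:290,150:490],(800,376)))
cv2.imwrite('pics/b.png',cv2.resize(b[100:350,180:420],(576,600)))
for n in('top','scene'):
    W=np.load(n+'.npy');x,y,z=W[...,0],W[...,1],W[...,2]
    def rect(l,m):
        p=W[m][:,:2].astype(np.float32)
        # largest component
        mm=m.astype(np.uint8);k,lab,st,_=cv2.connectedComponentsWithStats(mm)
        i=1+np.argmax(st[1:,4]);p=W[lab==i][:,:2].astype(np.float32)
        r=cv2.minAreaRect(p*1000);print(n,l,len(p),np.round(r[0],1),np.round(r[1],1),round(r[2],1), 'med z',np.median(W[lab==i][:,2]).round(4))
    box=lambda a,b,c,d:(x>a)&(x<b)&(y>c)&(y<d)
    rect('hatch',box(.4,.7,-.3,.3)&(z>.143)&(z<.158))
    rect('chesttop',box(.4,.7,-.3,.3)&(z>.115)&(z<.21))
    rect('bar',box(.4,.55,-.05,.25)&(z>.172))
    rect('guard',box(.4,.7,-.2,-.07)&(z>.165))
    rect('wedgeN',box(.42,.53,-.35,-.2)&(z>.098))
    rect('wedgeF',box(.54,.66,-.35,-.2)&(z>.098))
    rect('tray',box(.35,.65,.3,.55)&(z>.018)&(z<.05))
    rect('trayfl',box(.35,.65,.3,.55)&(z>.003)&(z<.012))
```

```text
top hatch 8331 [528.4  84.8] [186.2 300.3] 4.7 med z 0.1503
top chesttop 10972 [533.5  38.2] [188.9 393.9] 4.7 med z 0.1498
top bar 216 [450.3  78.5] [ 11.  118.4] 4.7 med z 0.1903
top guard 401 [ 538.8 -118.6] [73.8 33.2] 4.5 med z 0.1788
top wedgeN 530 [ 473.  -269.7] [59.9 61.7] 4.7 med z 0.1048
top wedgeF 522 [ 588.6 -261.9] [59.9 62.8] 27.0 med z 0.1047
top tray 442 [486.  416.5] [150.4 151. ] 6.5 med z 0.0263
top trayfl 1651 [485.6 419.6] [140.3 138.3] 6.4 med z 0.0054
scene hatch 5718 [529.2  89.8] [186.4 304.9] 4.6 med z 0.1497
scene chesttop 8663 [534.1  44. ] [189. 397.] 4.5 med z 0.149
scene bar 158 [451.6  82.2] [ 11.8 121. ] 4.8 med z 0.1892
scene guard 387 [ 539.2 -115.2] [75.4 33.7] 3.3 med z 0.1779
scene wedgeN 572 [ 472.9 -265.4] [62.7 60.9] 4.4 med z 0.104
scene wedgeF 616 [ 588.4 -258.1] [60.3 60.9] 26.2 med z 0.1041
scene tray 311 [487.3 420.6] [151.3 156.4] 7.1 med z 0.0249
scene trayfl 677 [483.8 432. ] [137.8 129.3] 6.9 med z 0.0052
```

View pics/a.png

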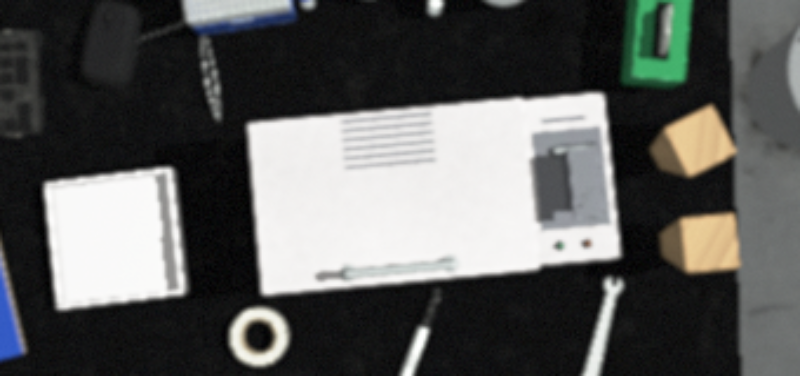

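View pics/b.png

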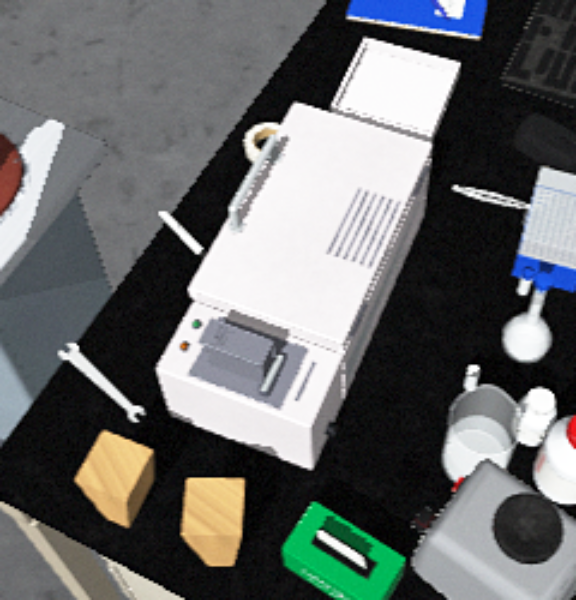

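Request:
step_arm(
  deltas=[
    {"x":0.0235,"y":0.043,"rz":-0.035,"hand":54},
    {"x":0.0235,"y":0.043,"rz":-0.035},
    {"x":0.0235,"y":0.043,"rz":-0.035},
    {"x":0.0235,"y":0.043,"rz":-0.035},
    {"x":0.0235,"y":0.043,"rz":-0.035},
    {"x":0.0235,"y":0.043,"rz":-0.035},
    {"x":0.0235,"y":0.043,"rz":-0.035},
    {"x":0.0235,"y":0.043,"rz":-0.035},
    {"x":0.0235,"y":0.043,"rz":-0.035},
    {"x":0.0235,"y":0.043,"rz":-0.035},
  ],
  squeeze=8,
)

```text
invalid input
```

Request:
step_arm(
  deltas=[
    {"x":0.0235,"y":0.043,"z":0,"rx":0,"ry":0,"rz":-0.035,"hand":54},
    {"x":0.0235,"y":0.043,"z":0,"rx":0,"ry":0,"rz":-0.035,"hand":54},
    {"x":0.0235,"y":0.043,"z":0,"rx":0,"ry":0,"rz":-0.035,"hand":54},
    {"x":0.0235,"y":0.043,"z":0,"rx":0,"ry":0,"rz":-0.035,"hand":54},
    {"x":0.0235,"y":0.043,"z":0,"rx":0,"ry":0,"rz":-0.035,"hand":54},
    {"x":0.0235,"y":0.043,"z":0,"rx":0,"ry":0,"rz":-0.035,"hand":54},
    {"x":0.0235,"y":0.043,"z":0,"rx":0,"ry":0,"rz":-0.035,"hand":54},
    {"x":0.0235,"y":0.043,"z":0,"rx":0,"ry":0,"rz":-0.035,"hand":54},
    {"x":0.0235,"y":0.043,"z":0,"rx":0,"ry":0,"rz":-0.035,"hand":54},
    {"x":0.0235,"y":0.043,"z":0,"rx":0,"ry":0,"rz":-0.035,"hand":54},
  ],
  squeeze=8,
)

```text
time: 1.8
position: [0.504, -0.1576, 0.2371]
orientation: [1.0, 0.024, -0.0, 0.004]
ft_force: [0.7, -1.0, -0.3]
gripper_width: 0.0501
```

Request:
step_arm(
  deltas=[
    {"x":0.012,"y":0.02,"z":0,"rx":0,"ry":0,"rz":0.017,"hand":54},
    {"x":0.012,"y":0.02,"z":0,"rx":0,"ry":0,"rz":0.017,"hand":54},
    {"x":0,"y":0,"z":-0.005,"rx":0,"ry":0,"rz":0,"hand":54},
    {"x":0,"y":0,"z":-0.012,"rx":0,"ry":0,"rz":0,"hand":54},
    {"x":0,"y":0,"z":-0.012,"rx":0,"ry":0,"rz":0,"hand":54},
    {"x":0,"y":0,"z":-0.01,"rx":0,"ry":0,"rz":0,"hand":54},
    {"x":0,"y":0,"z":0,"rx":0,"ry":0,"rz":0,"hand":54},
    {"x":0,"y":0,"z":0,"rx":0,"ry":0,"rz":0,"hand":54},
    {"x":0,"y":0,"z":0,"rx":0,"ry":0,"rz":0,"hand":54},
    {"x":0,"y":0,"z":0,"rx":0,"ry":0,"rz":0,"hand":54},
  ],
)

```text
time: 2.8
position: [0.5322, -0.1088, 0.1981]
orientation: [0.999, 0.048, 0.003, 0.003]
ft_force: [0.3, 0.4, 0.4]
gripper_width: 0.0503
```

Run:
```python
from h import *
s=status.sense();print(s['position'],s['orientation'],s['q'])
im,d=vision.get_image('wrist');cv2.imwrite('pics/w1.png',im)
c=vision.get_calibration('wrist');print(c)
```

```text
[ 0.53222956 -0.10880273  0.19811993] [0.99885777 0.04758727 0.00286449 0.00322593] [ 1.52791314e-01  4.87627828e-01  8.58550736e-03  1.79101233e+00
  1.46626742e-03  8.56030547e-01 -1.31617991e+00]
{'mtx': array([[309.70691629,   0.        , 319.3208644 ],
       [  0.        , 309.70691629, 201.36131928],
       [  0.        ,   0.        ,   1.        ]]), 'T_tool_cam': array([[ 1.01874226e-03, -9.61984535e-01, -2.73102025e-01,
         7.62841276e-02],
       [ 9.99999456e-01,  1.04133655e-03,  6.22186747e-05,
        -5.38296534e-04],
       [ 2.24537718e-04, -2.73101940e-01,  9.61985073e-01,
        -1.48300966e-01],
       [ 0.00000000e+00,  0.00000000e+00,  0.00000000e+00,
         1.00000000e+00]])}
```

View pics/w1.png

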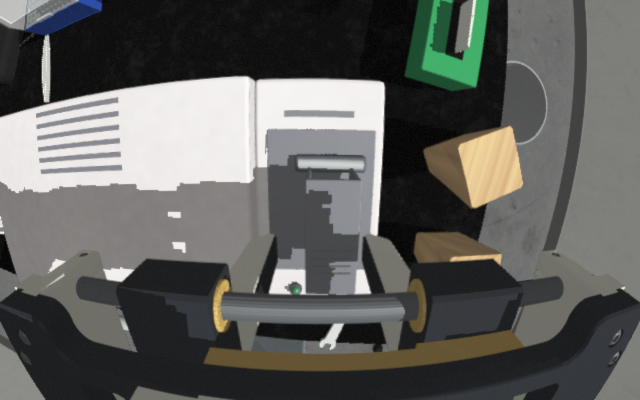

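Request:
step_arm(
  deltas=[
    {"x":-0.004,"y":-0.0095,"z":0,"rx":0,"ry":0,"rz":0,"hand":54},
    {"x":0,"y":0,"z":0,"rx":0,"ry":0,"rz":0,"hand":54},
    {"x":0,"y":0,"z":-0.01,"rx":0,"ry":0,"rz":0,"hand":54},
    {"x":0,"y":0,"z":-0.01,"rx":0,"ry":0,"rz":0,"hand":54},
    {"x":0,"y":0,"z":-0.01,"rx":0,"ry":0,"rz":0,"hand":54},
    {"x":0,"y":0,"z":-0.006,"rx":0,"ry":0,"rz":0,"hand":54},
    {"x":0,"y":0,"z":0,"rx":0,"ry":0,"rz":0,"hand":54},
    {"x":0,"y":0,"z":0,"rx":0,"ry":0,"rz":0,"hand":10},
    {"x":0,"y":0,"z":0,"rx":0,"ry":0,"rz":0,"hand":10},
    {"x":0,"y":0,"z":0,"rx":0,"ry":0,"rz":0,"hand":10},
  ],
)

```text
time: 3.85
position: [0.5273, -0.1167, 0.1585]
orientation: [0.999, 0.048, 0.002, 0.001]
ft_force: [-1.0, 1.1, 1.3]
gripper_width: 0.0321
```

Request:
step_arm(
  deltas=[
    {"x":0.0045,"y":0.0004,"z":0.0073,"rx":0,"ry":0,"rz":0,"hand":10},
    {"x":0.0055,"y":0.0005,"z":0.0065,"rx":0,"ry":0,"rz":0,"hand":10},
    {"x":0.0065,"y":0.0005,"z":0.0057,"rx":0,"ry":0,"rz":0,"hand":10},
    {"x":0.0074,"y":0.0006,"z":0.0045,"rx":0,"ry":0,"rz":0,"hand":10},
    {"x":0.0079,"y":0.0006,"z":0.0035,"rx":0,"ry":0,"rz":0,"hand":10},
    {"x":0.0083,"y":0.0007,"z":0.002,"rx":0,"ry":0,"rz":0,"hand":10},
    {"x":0.0085,"y":0.0007,"z":0.001,"rx":0,"ry":0,"rz":0,"hand":10},
    {"x":0.0085,"y":0.0007,"z":0,"rx":0,"ry":0,"rz":0,"hand":10},
    {"x":0,"y":0,"z":0,"rx":0,"ry":0,"rz":0,"hand":10},
    {"x":0,"y":0,"z":0,"rx":0,"ry":0,"rz":0,"hand":10},
  ],
)

```text
time: 4.85
position: [0.5848, -0.112, 0.1899]
orientation: [0.999, 0.047, -0.004, 0.001]
ft_force: [-2.8, 0.6, -0.9]
gripper_width: 0.032
```

Request:
step_arm(
  deltas=[
    {"x":0.008,"y":0.0006,"z":-0.001,"rx":0,"ry":0,"rz":0,"hand":10},
    {"x":0.008,"y":0.0006,"z":-0.003,"rx":0,"ry":0,"rz":0,"hand":10},
    {"x":0.007,"y":0.0006,"z":-0.004,"rx":0,"ry":0,"rz":0,"hand":10},
    {"x":0,"y":0,"z":0,"rx":0,"ry":0,"rz":0,"hand":10},
    {"x":0,"y":0,"z":0,"rx":0,"ry":0,"rz":0,"hand":10},
    {"x":0,"y":0,"z":0,"rx":0,"ry":0,"rz":0,"hand":54},
    {"x":0,"y":0,"z":0,"rx":0,"ry":0,"rz":0,"hand":54},
    {"x":0,"y":0,"z":0.02,"rx":0,"ry":0,"rz":0,"hand":54},
    {"x":0,"y":0,"z":0.02,"rx":0,"ry":0,"rz":0,"hand":54},
    {"x":0,"y":0,"z":0.01,"rx":0,"ry":0,"rz":0,"hand":54},
  ],
)

```text
time: 5.85
position: [0.6142, -0.1113, 0.2341]
orientation: [0.999, 0.048, 0.002, 0.003]
ft_force: [0.1, -0.6, 0.3]
gripper_width: 0.0501
```

```bash
cat >> h.py <<'E'
O=np.array([.5306,.0867,0]);C=Rn.from_euler('z',.082).as_matrix()
def chest(W): return (W-O)@C
E
python3 - <<'E'
from h import *
im,W=cloud('scene');cv2.imwrite('pics/s1.png',cv2.resize(im[190:310,220:340],(600,600)))
for l in ('guard','toggle'):
  for r in nets.cut_out('scene',l)[:2]:
    p=chest(W[r['region']])*1000;print(l,r['confidence'],r['rect'],np.nanpercentile(p,[2,50,98],axis=0).round())
E
```

```text
guard 0.53 [288.8, 252.9, 24.6, 12.5] [[  29. -223.  132.]
 [  74. -202.  155.]
 [  76. -189.  174.]]
toggle 0.2 [243.8, 155.2, 114.7, 139.1] [[ -88. -241.   15.]
 [  39. -141.  126.]
 [  93.  136.  154.]]
```

View pics/s1.png

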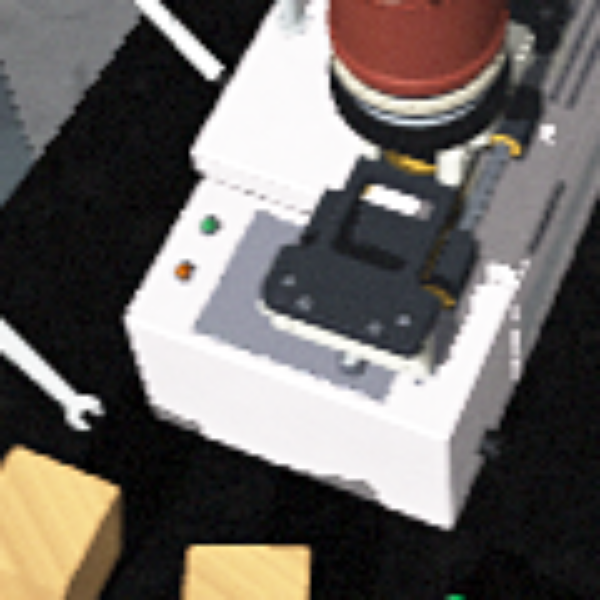

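Request:
step_arm(
  deltas=[
    {"x":-0.03,"y":-0.002,"z":0,"rx":0,"ry":0,"rz":0,"hand":0},
    {"x":-0.035,"y":-0.003,"z":0,"rx":0,"ry":0,"rz":0,"hand":0},
    {"x":-0.03,"y":-0.003,"z":0,"rx":0,"ry":0,"rz":0,"hand":0},
    {"x":-0.015,"y":0,"z":0,"rx":0,"ry":0,"rz":0,"hand":0},
    {"x":0,"y":0,"z":0,"rx":0,"ry":0,"rz":0,"hand":0},
    {"x":0,"y":0,"z":-0.015,"rx":0,"ry":0,"rz":0,"hand":0},
    {"x":0,"y":0,"z":-0.018,"rx":0,"ry":0,"rz":0,"hand":0},
    {"x":0,"y":0,"z":-0.018,"rx":0,"ry":0,"rz":0,"hand":0},
    {"x":0,"y":0,"z":-0.01,"rx":0,"ry":0,"rz":0,"hand":0},
    {"x":0,"y":0,"z":0,"rx":0,"ry":0,"rz":0,"hand":0},
  ],
)

```text
time: 7.0
position: [0.5012, -0.1179, 0.1622]
orientation: [0.999, 0.049, -0.001, 0.002]
ft_force: [-0.2, -0.2, -0.6]
gripper_width: 0.0003
```

Request:
step_arm(
  deltas=[
    {"x":0.007,"y":0,"z":0,"rx":0,"ry":0,"rz":0,"hand":0},
    {"x":0.006,"y":0,"z":0,"rx":0,"ry":0,"rz":0,"hand":0},
    {"x":0.006,"y":0,"z":0,"rx":0,"ry":0,"rz":0,"hand":0},
    {"x":0.006,"y":0,"z":0,"rx":0,"ry":0,"rz":0,"hand":0},
    {"x":0.006,"y":0,"z":0,"rx":0,"ry":0,"rz":0,"hand":0},
    {"x":0.004,"y":0,"z":0,"rx":0,"ry":0,"rz":0,"hand":0},
    {"x":0.003,"y":0,"z":0,"rx":0,"ry":0,"rz":0,"hand":0},
    {"x":0,"y":0,"z":0,"rx":0,"ry":0,"rz":0,"hand":0},
    {"x":0,"y":0,"z":0,"rx":0,"ry":0,"rz":0,"hand":0},
    {"x":0,"y":0,"z":0,"rx":0,"ry":0,"rz":0,"hand":0},
  ],
)

```text
time: 8.0
position: [0.5348, -0.1173, 0.1635]
orientation: [0.999, 0.049, -0.011, 0.0]
ft_force: [-2.7, 0.8, 1.4]
gripper_width: 0.0006
```

Request:
step_arm(
  deltas=[
    {"x":0.003,"y":0,"z":0,"rx":0,"ry":0,"rz":0,"hand":0},
    {"x":0.004,"y":0,"z":0,"rx":0,"ry":0,"rz":0,"hand":0},
    {"x":0.004,"y":0,"z":0,"rx":0,"ry":0,"rz":0,"hand":0},
    {"x":0.004,"y":0,"z":0,"rx":0,"ry":0,"rz":0,"hand":0},
    {"x":0.004,"y":0,"z":0,"rx":0,"ry":0,"rz":0,"hand":0},
    {"x":0,"y":0,"z":0,"rx":0,"ry":0,"rz":0,"hand":0},
    {"x":0,"y":0,"z":0,"rx":0,"ry":0,"rz":0,"hand":0},
    {"x":0,"y":0,"z":0,"rx":0,"ry":0,"rz":0,"hand":0},
    {"x":0,"y":0,"z":0,"rx":0,"ry":0,"rz":0,"hand":0},
    {"x":0,"y":0,"z":0,"rx":0,"ry":0,"rz":0,"hand":0},
  ],
)

```text
time: 9.0
position: [0.5356, -0.1173, 0.1637]
orientation: [0.998, 0.048, -0.034, -0.003]
ft_force: [-2.7, 1.2, 2.7]
gripper_width: 0.0004
```

Request:
step_arm(
  deltas=[
    {"x":-0.015,"y":0,"z":0,"rx":0,"ry":-0.03,"rz":0,"hand":0},
    {"x":-0.015,"y":0,"z":0,"rx":0,"ry":-0.03,"rz":0,"hand":0},
    {"x":0,"y":0,"z":0.02,"rx":0,"ry":0,"rz":0,"hand":54},
    {"x":0,"y":0,"z":0.02,"rx":0,"ry":0,"rz":0,"hand":54},
    {"x":0,"y":0,"z":0.02,"rx":0,"ry":0,"rz":0,"hand":54},
    {"x":0,"y":0,"z":0.01,"rx":0,"ry":0,"rz":0,"hand":54},
    {"x":0,"y":0,"z":0,"rx":0,"ry":0,"rz":0,"hand":54},
    {"x":0,"y":0,"z":0,"rx":0,"ry":0,"rz":0,"hand":54},
    {"x":0,"y":0,"z":0,"rx":0,"ry":0,"rz":0,"hand":54},
    {"x":0,"y":0,"z":0,"rx":0,"ry":0,"rz":0,"hand":54},
  ],
)

```text
time: 10.0
position: [0.5164, -0.1188, 0.2343]
orientation: [0.999, 0.049, 0.01, 0.002]
ft_force: [-0.2, -0.1, -0.7]
gripper_width: 0.0499
```

```bash
cat >> h.py <<'E'
def wcloud():
    s=status.sense();c=vision.get_calibration('wrist');im,d=vision.get_image('wrist')
    K=np.array(c['mtx']);v,u=np.mgrid[0:400,0:640]
    a=(u-K[0,2])/K[0,0];b=(v-K[1,2])/K[0,0];r=np.hypot(a,b)+1e-9
    k=np.tan(np.minimum(r,1.5))/r
    P=np.stack([a*k*d,b*k*d,d],-1);T=np.array(c['T_tool_cam'])
    P=P@T[:3,:3].T+T[:3,3]
    W=P@Rn.from_quat(s['orientation']).as_matrix().T+np.array(s['position'])
    W[(d==0)|(r>1.35)]=np.nan
    return im,W
E
python3 - <<'E'
from h import *
im,W=wcloud();cv2.imwrite('pics/w2.png',im[60:320,200:440]);c=chest(W)*1000
x,y,z=c[...,0],c[...,1],c[...,2]
m=(abs(y+204)<7)&(x>-60)&(x<60)&(z>134)
for zz in range(134,200,6):
    q=m&(abs(z-zz-3)<3); print(zz,q.sum(),np.percentile(x[q],[5,50,95]).round() if q.sum() else '')
for r in nets.cut_out('wrist','toggle')[:2]: print(r['confidence'],r['rect'],np.nanpercentile(c[r['region']],[5,50,95],axis=0).round())
E
```

```text
134 363 [-15.  -5.  33.]
140 14 [-6. -5. -4.]
146 10 [-4. -3. -2.]
152 17 [-2. -0.  2.]
158 148 [ 2.  7. 11.]
164 4 [4. 5. 7.]
170 0 
176 0 
182 0 
188 0 
194 0 
0.7 [8.6, 63.8, 355.7, 219.4] [[ -74. -226.  124.]
 [   9. -103.  150.]
 [  81.  105.  152.]]
0.63 [304.2, 162.6, 25.0, 32.7] [[ -14. -210.  133.]
 [  -6. -202.  137.]
 [   9. -195.  163.]]
```

View pics/w2.png

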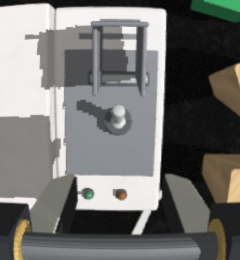

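Request:
step_arm(
  deltas=[
    {"x":0.03,"y":0.0025,"z":0,"rx":0,"ry":0,"rz":0,"hand":54},
    {"x":0.03,"y":0.0025,"z":0,"rx":0,"ry":0,"rz":0,"hand":54},
    {"x":0.02,"y":0.0015,"z":0,"rx":0,"ry":0,"rz":0,"hand":54},
    {"x":0.005,"y":0,"z":0,"rx":0,"ry":0,"rz":0,"hand":54},
    {"x":0,"y":0,"z":0,"rx":0,"ry":0,"rz":0,"hand":54},
    {"x":0,"y":0,"z":-0.015,"rx":0,"ry":0,"rz":0,"hand":54},
    {"x":0,"y":0,"z":-0.018,"rx":0,"ry":0,"rz":0,"hand":54},
    {"x":0,"y":0,"z":-0.012,"rx":0,"ry":0,"rz":0,"hand":54},
    {"x":0,"y":0,"z":0,"rx":0,"ry":0,"rz":0,"hand":54},
    {"x":0,"y":0,"z":0,"rx":0,"ry":0,"rz":0,"hand":54},
  ],
)

```text
time: 11.1
position: [0.5969, -0.1137, 0.1855]
orientation: [0.999, 0.047, 0.005, 0.001]
ft_force: [-0.4, 0.9, 1.4]
gripper_width: 0.0501
```

Request:
step_arm(
  deltas=[
    {"x":0,"y":0,"z":0,"rx":0,"ry":0,"rz":0,"hand":10},
    {"x":0,"y":0,"z":0,"rx":0,"ry":0,"rz":0,"hand":10},
    {"x":0,"y":0,"z":0,"rx":0,"ry":0,"rz":0,"hand":10},
    {"x":-0.0083,"y":-0.0007,"z":0.0023,"rx":0,"ry":0,"rz":0,"hand":10},
    {"x":-0.0085,"y":-0.0007,"z":0.001,"rx":0,"ry":0,"rz":0,"hand":10},
    {"x":-0.0085,"y":-0.0007,"z":-0.0004,"rx":0,"ry":0,"rz":0,"hand":10},
    {"x":-0.0085,"y":-0.0007,"z":-0.0017,"rx":0,"ry":0,"rz":0,"hand":10},
    {"x":-0.0082,"y":-0.0007,"z":-0.0029,"rx":0,"ry":0,"rz":0,"hand":10},
    {"x":0,"y":0,"z":0,"rx":0,"ry":0,"rz":0,"hand":10},
    {"x":0,"y":0,"z":0,"rx":0,"ry":0,"rz":0,"hand":10},
  ],
)

```text
time: 12.1
position: [0.5564, -0.1143, 0.1884]
orientation: [0.999, 0.047, 0.013, -0.0]
ft_force: [3.8, 1.7, -0.5]
gripper_width: 0.0318
```

Request:
step_arm(
  deltas=[
    {"x":-0.008,"y":-0.0007,"z":-0.004,"rx":0,"ry":0,"rz":0,"hand":10},
    {"x":-0.0075,"y":-0.0007,"z":-0.0055,"rx":0,"ry":0,"rz":0,"hand":10},
    {"x":-0.0065,"y":-0.0006,"z":-0.006,"rx":0,"ry":0,"rz":0,"hand":10},
    {"x":-0.006,"y":-0.0005,"z":-0.007,"rx":0,"ry":0,"rz":0,"hand":10},
    {"x":-0.004,"y":0,"z":-0.008,"rx":0,"ry":0,"rz":0,"hand":10},
    {"x":-0.002,"y":0,"z":-0.008,"rx":0,"ry":0,"rz":0,"hand":10},
    {"x":0,"y":0,"z":-0.006,"rx":0,"ry":0,"rz":0,"hand":10},
    {"x":0,"y":0,"z":0,"rx":0,"ry":0,"rz":0,"hand":10},
    {"x":0,"y":0,"z":0,"rx":0,"ry":0,"rz":0,"hand":54},
    {"x":0,"y":0,"z":0,"rx":0,"ry":0,"rz":0,"hand":54},
  ],
)

```text
time: 13.1
position: [0.5184, -0.1223, 0.1426]
orientation: [0.999, 0.047, 0.013, 0.004]
ft_force: [0.8, -4.4, 6.4]
gripper_width: 0.0437
```

Request:
step_arm(
  deltas=[
    {"x":0,"y":0,"z":0.003,"rx":0,"ry":0,"rz":0,"hand":60},
    {"x":0,"y":0.003,"z":0.005,"rx":0,"ry":0,"rz":0,"hand":60},
    {"x":0,"y":0,"z":0.02,"rx":0,"ry":0,"rz":0,"hand":60},
    {"x":0,"y":0,"z":0.03,"rx":0,"ry":0,"rz":0,"hand":60},
    {"x":0,"y":0,"z":0.03,"rx":0,"ry":0,"rz":0,"hand":60},
    {"x":-0.02,"y":0.02,"z":0.01,"rx":0,"ry":0,"rz":0.12,"hand":45},
    {"x":-0.02,"y":0.03,"z":0,"rx":0,"ry":0,"rz":0.14,"hand":45},
    {"x":-0.02,"y":0.03,"z":0,"rx":0,"ry":0,"rz":0.14,"hand":45},
    {"x":0,"y":0.04,"z":0,"rx":0,"ry":0,"rz":0.14,"hand":45},
    {"x":0,"y":0.03,"z":0,"rx":0,"ry":0,"rz":0.14,"hand":45},
  ],
)

```text
time: 14.1
position: [0.4464, 0.031, 0.2372]
orientation: [0.922, 0.386, 0.003, 0.004]
ft_force: [0.0, -0.9, 0.7]
gripper_width: 0.0416
```

Run:
```python
from h import *
s=status.sense();print(s['position'],s['q'].round(2) if hasattr(s['q'],'round') else s['q'])
for n in('scene','top'):
  im,W=cloud(n)
  if n=='scene': cv2.imwrite('pics/s2.png',cv2.resize(im[190:310,220:340],(480,480)))
  c=chest(W)*1000;x,y,z=c[...,0],c[...,1],c[...,2]
  m=(abs(y+204)<12)&(x>-60)&(x<60)&(z>134)&(z<215)
  for xx in range(-50,60,10):
    q=m&(abs(x-xx)<5); print(n,xx,q.sum(),np.percentile(z[q],[5,50,95]).round() if q.sum() else '')
```

```text
[0.44642386 0.03103515 0.23715684] [ 0.04  0.31 -0.21  1.98  0.09  0.86 -1.  ]
scene -50 1 [177. 177. 177.]
scene -40 33 [175. 178. 180.]
scene -30 40 [146. 178. 182.]
scene -20 41 [147. 179. 181.]
scene -10 42 [148. 178. 181.]
scene 0 39 [164. 178. 181.]
scene 10 35 [175. 178. 180.]
scene 20 38 [161. 178. 180.]
scene 30 37 [135. 137. 180.]
scene 40 8 [135. 136. 139.]
scene 50 0 
top -50 3 [175. 180. 180.]
top -40 40 [174. 178. 181.]
top -30 38 [176. 179. 182.]
top -20 37 [175. 179. 183.]
top -10 40 [175. 179. 182.]
top 0 40 [174. 179. 181.]
top 10 39 [175. 178. 183.]
top 20 37 [173. 179. 182.]
top 30 20 [135. 176. 179.]
top 40 2 [134. 135. 136.]
top 50 0
```

View pics/s2.png

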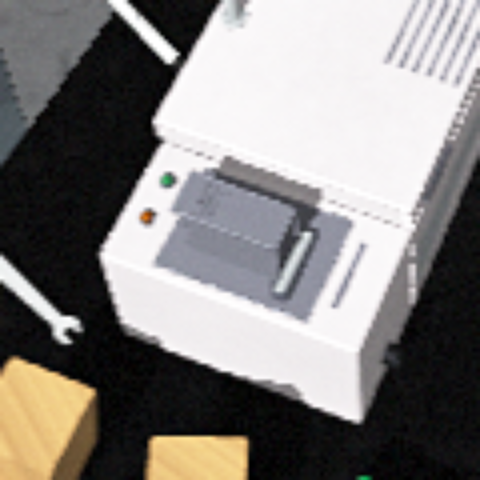

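Request:
step_arm(
  deltas=[
    {"x":0.001,"y":0.01,"z":0,"rx":0,"ry":0,"rz":0.14,"hand":45},
    {"x":0.001,"y":0.01,"z":0,"rx":0,"ry":0,"rz":0.14,"hand":45},
    {"x":0.001,"y":0.01,"z":0,"rx":0,"ry":0,"rz":0.14,"hand":45},
    {"x":0.001,"y":0.01,"z":0,"rx":0,"ry":0,"rz":0.14,"hand":45},
    {"x":0,"y":0,"z":0,"rx":0,"ry":0,"rz":0.14,"hand":45},
    {"x":0,"y":0,"z":0,"rx":0,"ry":0,"rz":0.08,"hand":45},
    {"x":0,"y":0,"z":0,"rx":0,"ry":0,"rz":0,"hand":45},
    {"x":0,"y":0,"z":0,"rx":0,"ry":0,"rz":0,"hand":45},
    {"x":0,"y":0,"z":0,"rx":0,"ry":0,"rz":0,"hand":45},
    {"x":0,"y":0,"z":0,"rx":0,"ry":0,"rz":0,"hand":45},
  ],
)

```text
time: 15.2
position: [0.4455, 0.0694, 0.2324]
orientation: [0.699, 0.715, -0.005, 0.001]
ft_force: [0.3, 0.0, 0.3]
gripper_width: 0.0416
```

Request:
step_arm(
  deltas=[
    {"x":0.005,"y":0.01,"z":-0.005,"rx":0,"ry":0,"rz":0.05,"hand":45},
    {"x":0,"y":0,"z":-0.012,"rx":0,"ry":0,"rz":0,"hand":45},
    {"x":0,"y":0,"z":-0.012,"rx":0,"ry":0,"rz":0,"hand":45},
    {"x":0,"y":0,"z":-0.01,"rx":0,"ry":0,"rz":0,"hand":45},
    {"x":0,"y":0,"z":0,"rx":0,"ry":0,"rz":0,"hand":45},
    {"x":0,"y":0,"z":0,"rx":0,"ry":0,"rz":0,"hand":45},
    {"x":0,"y":0,"z":0,"rx":0,"ry":0,"rz":0,"hand":0},
    {"x":0,"y":0,"z":0,"rx":0,"ry":0,"rz":0,"hand":0},
    {"x":0,"y":0,"z":0,"rx":0,"ry":0,"rz":0,"hand":0},
    {"x":0,"y":0,"z":0,"rx":0,"ry":0,"rz":0,"hand":0},
  ],
  squeeze=30,
)

```text
time: 16.2
position: [0.4503, 0.0834, 0.192]
orientation: [0.677, 0.736, -0.005, -0.0]
ft_force: [-9.3, -0.6, 4.2]
gripper_width: 0.0146
```

Request:
step_arm(
  deltas=[
    {"x":0,"y":0,"z":0,"rx":0,"ry":0,"rz":0,"hand":0},
    {"x":0,"y":0,"z":0,"rx":0,"ry":0,"rz":0,"hand":0},
    {"x":0,"y":0,"z":0,"rx":0,"ry":0,"rz":0,"hand":0},
    {"x":0.0029,"y":0.0002,"z":0.0075,"rx":0,"ry":0,"rz":0,"hand":0},
    {"x":0.0032,"y":0.0002,"z":0.0073,"rx":0,"ry":0,"rz":0,"hand":0},
    {"x":0.0035,"y":0.0003,"z":0.0072,"rx":0,"ry":0,"rz":0,"hand":0},
    {"x":0.0038,"y":0.0003,"z":0.007,"rx":0,"ry":0,"rz":0,"hand":0},
    {"x":0.0041,"y":0.0003,"z":0.0069,"rx":0,"ry":0,"rz":0,"hand":0},
    {"x":0.0045,"y":0.0003,"z":0.0066,"rx":0,"ry":0,"rz":0,"hand":0},
    {"x":0.0048,"y":0.0003,"z":0.0064,"rx":0,"ry":0,"rz":0,"hand":0},
  ],
)

```text
time: 17.2
position: [0.471, 0.085, 0.2372]
orientation: [0.677, 0.736, -0.012, -0.008]
ft_force: [-0.1, 2.5, -16.2]
gripper_width: 0.0099
```

Request:
step_arm(
  deltas=[
    {"x":0.0054,"y":0.0004,"z":0.0072,"rx":0,"ry":0,"rz":0,"hand":0},
    {"x":0.0058,"y":0.0004,"z":0.0069,"rx":0,"ry":0,"rz":0,"hand":0},
    {"x":0.0061,"y":0.0005,"z":0.0066,"rx":0,"ry":0,"rz":0,"hand":0},
    {"x":0.0065,"y":0.0005,"z":0.0063,"rx":0,"ry":0,"rz":0,"hand":0},
    {"x":0.0067,"y":0.0005,"z":0.006,"rx":0,"ry":0,"rz":0,"hand":0},
    {"x":0.007,"y":0.0006,"z":0.0056,"rx":0,"ry":0,"rz":0,"hand":0},
    {"x":0.0073,"y":0.0006,"z":0.0052,"rx":0,"ry":0,"rz":0,"hand":0},
    {"x":0.0076,"y":0.0006,"z":0.0048,"rx":0,"ry":0,"rz":0,"hand":0},
    {"x":0.0078,"y":0.0006,"z":0.0044,"rx":0,"ry":0,"rz":0,"hand":0},
    {"x":0.008,"y":0.0006,"z":0.004,"rx":0,"ry":0,"rz":0,"hand":0},
  ],
)

```text
time: 18.2
position: [0.5326, 0.09, 0.2937]
orientation: [0.676, 0.736, -0.025, -0.018]
ft_force: [-5.9, 2.3, -16.4]
gripper_width: 0.0097
```

Request:
step_arm(
  deltas=[
    {"x":0.0085,"y":0.0006,"z":0.003,"rx":0,"ry":0,"rz":0,"hand":0},
    {"x":0.0087,"y":0.0006,"z":0.0029,"rx":0,"ry":0,"rz":0,"hand":0},
    {"x":0.0089,"y":0.0006,"z":0.0026,"rx":0,"ry":0,"rz":0,"hand":0},
    {"x":0.009,"y":0.0006,"z":0.0022,"rx":0,"ry":0,"rz":0,"hand":0},
    {"x":0.0092,"y":0.0006,"z":0.0017,"rx":0,"ry":0,"rz":0,"hand":0},
    {"x":0.0093,"y":0.0006,"z":0.0012,"rx":0,"ry":0,"rz":0,"hand":0},
    {"x":0.0094,"y":0.0006,"z":0.0008,"rx":0,"ry":0,"rz":0,"hand":0},
    {"x":0.0094,"y":0.0006,"z":0.0003,"rx":0,"ry":0,"rz":0,"hand":0},
    {"x":0.0095,"y":0.0006,"z":-0.0003,"rx":0,"ry":0,"rz":0,"hand":0},
    {"x":0.0095,"y":0.0006,"z":-0.0008,"rx":0,"ry":0,"rz":0,"hand":0},
  ],
  squeeze=45,
)

```text
time: 19.2
position: [0.6, 0.0955, 0.3155]
orientation: [0.673, 0.736, -0.056, -0.042]
ft_force: [-11.0, 0.5, -7.1]
gripper_width: 0.0097
```

Request:
step_arm(
  deltas=[
    {"x":0.0105,"y":0.0006,"z":0.0002,"rx":0,"ry":-0.02,"rz":0,"hand":0},
    {"x":0.0105,"y":0.0006,"z":-0.0001,"rx":0,"ry":-0.02,"rz":0,"hand":0},
    {"x":0.0105,"y":0.0006,"z":-0.0005,"rx":0,"ry":-0.02,"rz":0,"hand":0},
    {"x":0.0105,"y":0.0006,"z":-0.0009,"rx":0,"ry":-0.02,"rz":0,"hand":0},
    {"x":0.0105,"y":0.0006,"z":-0.0013,"rx":0,"ry":-0.02,"rz":0,"hand":0},
    {"x":0.0105,"y":0.0006,"z":-0.0017,"rx":0,"ry":-0.02,"rz":0,"hand":0},
    {"x":0.0104,"y":0.0006,"z":-0.0022,"rx":0,"ry":-0.02,"rz":0,"hand":0},
    {"x":0.0103,"y":0.0006,"z":-0.0026,"rx":0,"ry":-0.02,"rz":0,"hand":0},
    {"x":0.0102,"y":0.0006,"z":-0.003,"rx":0,"ry":-0.02,"rz":0,"hand":0},
    {"x":0.01,"y":0.0006,"z":-0.0034,"rx":0,"ry":-0.02,"rz":0,"hand":0},
  ],
)

```text
time: 20.2
position: [0.6688, 0.1013, 0.3111]
orientation: [0.674, 0.738, -0.028, -0.0]
ft_force: [-13.3, 0.0, -5.5]
gripper_width: 0.0095
```

Request:
step_arm(
  deltas=[
    {"x":0.0105,"y":0.0006,"z":-0.0033,"rx":0,"ry":-0.01,"rz":0,"hand":0},
    {"x":0.0104,"y":0.0006,"z":-0.0037,"rx":0,"ry":-0.01,"rz":0,"hand":0},
    {"x":0.0104,"y":0.0006,"z":-0.0041,"rx":0,"ry":-0.01,"rz":0,"hand":0},
    {"x":0.0103,"y":0.0006,"z":-0.0046,"rx":0,"ry":-0.01,"rz":0,"hand":0},
    {"x":0.0102,"y":0.0006,"z":-0.005,"rx":0,"ry":-0.01,"rz":0,"hand":0},
    {"x":0.01,"y":0.0006,"z":-0.0054,"rx":0,"ry":-0.01,"rz":0,"hand":0},
    {"x":0.0098,"y":0.0006,"z":-0.0058,"rx":0,"ry":-0.01,"rz":0,"hand":0},
    {"x":0.0096,"y":0.0006,"z":-0.0062,"rx":0,"ry":-0.01,"rz":0,"hand":0},
    {"x":0.0093,"y":0.0006,"z":-0.0065,"rx":0,"ry":-0.01,"rz":0,"hand":0},
    {"x":0.009,"y":0.0006,"z":-0.0068,"rx":0,"ry":-0.01,"rz":0,"hand":0},
  ],
)

```text
time: 21.2
position: [0.7286, 0.1063, 0.2813]
orientation: [0.674, 0.737, -0.037, 0.001]
ft_force: [-13.8, 0.1, -1.7]
gripper_width: 0.0096
```

Request:
step_arm(
  deltas=[
    {"x":0.009,"y":0.0006,"z":-0.007,"rx":0,"ry":-0.01,"rz":0,"hand":0},
    {"x":0.009,"y":0.0006,"z":-0.0075,"rx":0,"ry":-0.01,"rz":0,"hand":0},
    {"x":0.009,"y":0.0006,"z":-0.008,"rx":0,"ry":-0.01,"rz":0,"hand":0},
    {"x":0.0085,"y":0.0006,"z":-0.008,"rx":0,"ry":-0.01,"rz":0,"hand":0},
    {"x":0.002,"y":0,"z":0,"rx":0,"ry":0,"rz":0,"hand":22},
    {"x":0.002,"y":0,"z":0,"rx":0,"ry":0,"rz":0,"hand":22},
    {"x":0.002,"y":0,"z":0.02,"rx":0,"ry":0,"rz":0,"hand":22},
    {"x":0.001,"y":0,"z":0.03,"rx":0,"ry":0,"rz":0,"hand":22},
    {"x":0,"y":0,"z":0.04,"rx":0,"ry":0,"rz":0,"hand":22},
    {"x":0,"y":0,"z":0.045,"rx":0,"ry":0,"rz":0,"hand":22},
  ],
)

```text
time: 22.2
position: [0.7577, 0.0998, 0.4282]
orientation: [0.681, 0.732, -0.032, 0.014]
ft_force: [2.9, 0.1, 0.5]
gripper_width: 0.0204
```

Request:
step_arm(
  deltas=[
    {"x":-0.028,"y":-0.036,"z":0,"rx":0,"ry":0,"rz":-0.145,"hand":80},
    {"x":-0.028,"y":-0.036,"z":0,"rx":0,"ry":0,"rz":-0.145,"hand":80},
    {"x":-0.028,"y":-0.036,"z":-0.01,"rx":0,"ry":0,"rz":-0.145,"hand":80},
    {"x":-0.028,"y":-0.036,"z":-0.01,"rx":0,"ry":0,"rz":-0.145,"hand":80},
    {"x":-0.028,"y":-0.036,"z":-0.015,"rx":0,"ry":0,"rz":-0.145,"hand":80},
    {"x":-0.028,"y":-0.036,"z":-0.018,"rx":0,"ry":0,"rz":-0.145,"hand":80},
    {"x":-0.028,"y":-0.036,"z":-0.018,"rx":0,"ry":0,"rz":-0.145,"hand":80},
    {"x":-0.028,"y":-0.036,"z":-0.018,"rx":0,"ry":0,"rz":-0.145,"hand":80},
    {"x":-0.028,"y":-0.036,"z":-0.018,"rx":0,"ry":0,"rz":-0.145,"hand":80},
    {"x":-0.02,"y":-0.025,"z":-0.018,"rx":0,"ry":0,"rz":-0.145,"hand":80},
  ],
  squeeze=25,
)

```text
time: 23.2
position: [0.5193, -0.2746, 0.3781]
orientation: [0.994, 0.074, 0.024, 0.072]
ft_force: [-0.0, -0.0, -0.2]
gripper_width: 0.0743
```

Request:
step_arm(
  deltas=[
    {"x":-0.016,"y":0.003,"z":-0.025,"rx":0.06,"ry":-0.09,"rz":-0.03,"hand":85},
    {"x":-0.016,"y":0.002,"z":-0.04,"rx":0.06,"ry":-0.09,"rz":-0.03,"hand":85},
    {"x":-0.012,"y":0.002,"z":-0.045,"rx":0.045,"ry":-0.08,"rz":0,"hand":85},
    {"x":0,"y":0,"z":-0.045,"rx":0,"ry":0,"rz":0,"hand":85},
    {"x":0,"y":0,"z":-0.03,"rx":0,"ry":0,"rz":0,"hand":85},
    {"x":0,"y":0,"z":-0.01,"rx":0,"ry":0,"rz":0,"hand":85},
    {"x":0,"y":0,"z":0,"rx":0,"ry":0,"rz":0,"hand":85},
    {"x":0,"y":0,"z":0,"rx":0,"ry":0,"rz":0,"hand":85},
    {"x":0,"y":0,"z":0,"rx":0,"ry":0,"rz":0,"hand":85},
    {"x":0,"y":0,"z":0,"rx":0,"ry":0,"rz":0,"hand":85},
  ],
)

```text
time: 24.2
position: [0.5044, -0.3095, 0.2343]
orientation: [0.976, 0.027, 0.209, 0.046]
ft_force: [-0.4, 0.8, 0.0]
gripper_width: 0.0787
```

Request:
step_arm(
  deltas=[
    {"x":-0.015,"y":0.02,"z":-0.01,"rx":0.055,"ry":0.025,"rz":0,"hand":85},
    {"x":-0.012,"y":0.018,"z":-0.02,"rx":0.055,"ry":0.025,"rz":0,"hand":85},
    {"x":-0.002,"y":0.004,"z":-0.025,"rx":0,"ry":0,"rz":0,"hand":85},
    {"x":0,"y":0,"z":-0.015,"rx":0,"ry":0,"rz":0,"hand":85},
    {"x":0,"y":0,"z":0,"rx":0,"ry":0,"rz":0,"hand":85},
    {"x":0,"y":0,"z":0,"rx":0,"ry":0,"rz":0,"hand":85},
    {"x":0,"y":0,"z":0,"rx":0,"ry":0,"rz":0,"hand":85},
    {"x":0,"y":0,"z":0,"rx":0,"ry":0,"rz":0,"hand":85},
    {"x":0,"y":0,"z":0,"rx":0,"ry":0,"rz":0,"hand":85},
    {"x":0,"y":0,"z":0,"rx":0,"ry":0,"rz":0,"hand":85},
  ],
)

```text
time: 25.2
position: [0.4731, -0.2607, 0.1678]
orientation: [0.982, 0.018, 0.186, -0.014]
ft_force: [0.4, 0.5, -1.1]
gripper_width: 0.0788
```

Request:
step_arm(
  deltas=[
    {"x":0,"y":-0.006,"z":-0.01,"rx":0,"ry":0,"rz":0.045,"hand":85},
    {"x":0,"y":0,"z":-0.02,"rx":0,"ry":0,"rz":0,"hand":85},
    {"x":0,"y":0,"z":-0.025,"rx":0,"ry":0,"rz":0,"hand":85},
    {"x":0,"y":0,"z":-0.02,"rx":0,"ry":0,"rz":0,"hand":85},
    {"x":0,"y":0,"z":-0.008,"rx":0,"ry":0,"rz":0,"hand":85},
    {"x":0,"y":0,"z":0,"rx":0,"ry":0,"rz":0,"hand":50},
    {"x":0,"y":0,"z":0,"rx":0,"ry":0,"rz":0,"hand":50},
    {"x":0,"y":0,"z":0,"rx":0,"ry":0,"rz":0,"hand":50},
    {"x":0,"y":0,"z":0,"rx":0,"ry":0,"rz":0,"hand":50},
    {"x":0,"y":0,"z":0.01,"rx":0,"ry":0,"rz":0,"hand":50},
  ],
)

```text
time: 26.2
position: [0.4761, -0.2683, 0.0973]
orientation: [0.981, 0.042, 0.189, -0.015]
ft_force: [0.3, 0.6, -1.8]
gripper_width: 0.06
```

Request:
step_arm(
  deltas=[
    {"x":0,"y":0,"z":0.03,"rx":0,"ry":0,"rz":0,"hand":50},
    {"x":0,"y":0,"z":0.04,"rx":0,"ry":0,"rz":0,"hand":50},
    {"x":0,"y":0,"z":0.045,"rx":0,"ry":0,"rz":0,"hand":50},
    {"x":0.015,"y":0.02,"z":0.03,"rx":0,"ry":0,"rz":0,"hand":50},
    {"x":0.02,"y":0.035,"z":0.01,"rx":0,"ry":0,"rz":0,"hand":50},
    {"x":0.022,"y":0.04,"z":0,"rx":0,"ry":0,"rz":0,"hand":50},
    {"x":0.022,"y":0.04,"z":0,"rx":0,"ry":0,"rz":0,"hand":50},
    {"x":0.02,"y":0.04,"z":0,"rx":0,"ry":0,"rz":0,"hand":50},
    {"x":0.015,"y":0.03,"z":0,"rx":0,"ry":0,"rz":0,"hand":50},
    {"x":0.005,"y":0.01,"z":0,"rx":0,"ry":0,"rz":0,"hand":50},
  ],
)

```text
time: 27.2
position: [0.5935, -0.0476, 0.2716]
orientation: [0.98, 0.037, 0.196, -0.011]
ft_force: [-0.2, 0.6, -2.0]
gripper_width: 0.0603
```

Run:
```python
from h import *
s=status.sense();print(s['position'],s['orientation'])
im,W=cloud('scene');cv2.imwrite('pics/s3.png',cv2.resize(im[100:300,180:380],(600,600)));c=chest(W)*1000
for r in nets.cut_out('scene','wedge'):
    q=c[r['region']];print(r['confidence'],r['rect'],np.nanpercentile(q,[3,50,97],axis=0).round())
x,y,z=[c[...,i] for i in range(3)]
m=(abs(y)<140)&(z>140)&(x>80)&(x<220)&(z<320)
for zz in range(140,320,20):
    q=m&(abs(z-zz-10)<10); print(zz,q.sum(),np.percentile(x[q],[5,25,50]).round() if q.sum() else '')
np.save('s3.npy',W)
```

```text
[ 0.59346649 -0.04758415  0.2716252 ] [ 0.97995245  0.0367277   0.19550159 -0.01110819]
0.83 [256.4, 298.4, 24.1, 35.5] [[   2. -383.   23.]
 [  32. -359.  103.]
 [  59. -319.  108.]]
0.79 [298.8, 192.7, 26.0, 45.1] [[  33. -169.  188.]
 [  60. -149.  288.]
 [  77. -108.  292.]]
0.63 [324.9, 132.1, 74.2, 114.8] [[  91. -148.  124.]
 [ 143.  -16.  252.]
 [ 203.  146.  297.]]
140 1 [96. 96. 96.]
160 1 [109. 109. 109.]
180 0 
200 250 [122. 124. 127.]
220 3 [125. 125. 126.]
240 218 [136. 138. 140.]
260 271 [176. 191. 200.]
280 927 [151. 156. 162.]
300 2 [153. 153. 153.]
```

View pics/s3.png

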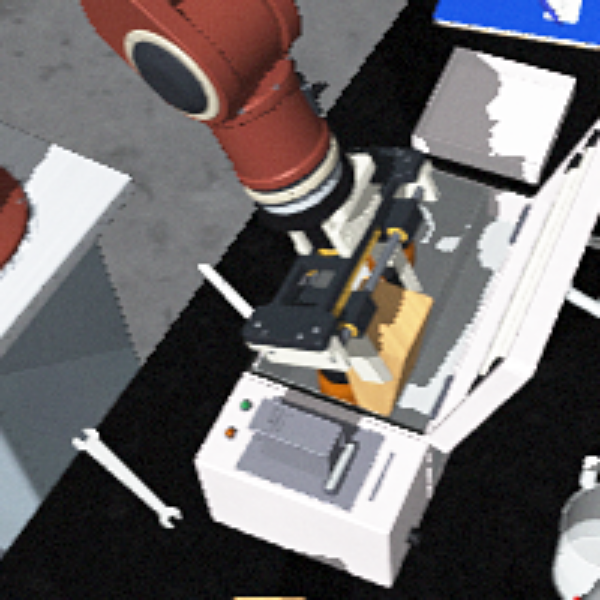

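Run:
```python
from h import *
c=chest(np.load('s3.npy'))*1000
m=np.zeros((400,640),bool);m[192:240,298:326]=1
x,y,z=[c[...,i] for i in range(3)]
im=cv2.imread('pics/s3.png')
for zz in range(170,296,10):
    q=m&(abs(z-zz)<5)&(y<-100)&(y>-185)&(x<100)
    if q.sum(): print(zz,q.sum(),np.percentile(x[q],[3,50,97]).round(),np.percentile(y[q],[3,50,97]).round())
im=cv2.imread('pics/s3.png')
cv2.imwrite('pics/s4.png',cv2.resize(im[200:440,220:460],(600,600),interpolation=cv2.INTER_CUBIC))
# chamber jars: dark lids around z 92
q=(x>-84)&(x<36)&(abs(y)<140)&(z>80)&(z<100)
k,l,st,ce=cv2.connectedComponentsWithStats(q.astype(np.uint8))
for i in range(1,k):
    if st[i,4]>8: print(st[i],np.median(c[l==i],0).round())
```

```text
180 3 [45. 52. 55.] [-166. -165. -165.]
190 26 [36. 52. 65.] [-167. -165. -120.]
200 30 [34. 54. 66.] [-168. -166. -117.]
210 29 [32. 53. 67.] [-167. -166. -136.]
220 39 [33. 56. 69.] [-168. -166. -125.]
230 30 [33. 58. 70.] [-168. -166. -121.]
240 25 [34. 68. 72.] [-168. -166. -117.]
250 15 [67. 73. 74.] [-168. -154. -114.]
260 23 [51. 69. 75.] [-182. -167. -113.]
270 43 [48. 64. 77.] [-184. -171. -121.]
280 52 [45. 60. 77.] [-184. -172. -107.]
290 432 [33. 57. 78.] [-182. -136. -108.]
[268 220   5   5  12] [ -83. -112.   89.]
[287 223   9   5  30] [-22. -96.  88.]
```

View pics/s4.png

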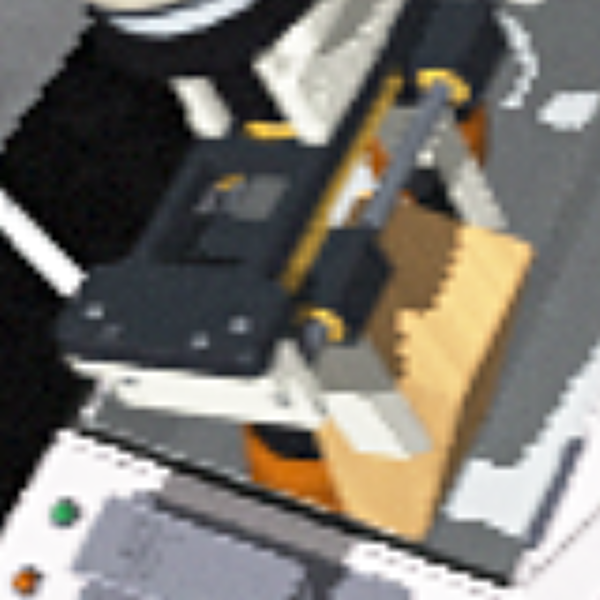

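Request:
step_arm(
  deltas=[
    {"x":0.003,"y":0.012,"z":0,"rx":0,"ry":0,"rz":0,"hand":50},
    {"x":0.004,"y":0.014,"z":0,"rx":0,"ry":0,"rz":0,"hand":50},
    {"x":0.002,"y":0.008,"z":0,"rx":0,"ry":0,"rz":0,"hand":50},
    {"x":0,"y":0,"z":0,"rx":0,"ry":0,"rz":0,"hand":50},
    {"x":0,"y":0,"z":0,"rx":0,"ry":0,"rz":0,"hand":50},
    {"x":0,"y":0,"z":-0.01,"rx":0,"ry":0,"rz":0,"hand":50},
    {"x":0,"y":0,"z":-0.015,"rx":0,"ry":0,"rz":0,"hand":50},
    {"x":0,"y":0,"z":-0.01,"rx":0,"ry":0,"rz":0,"hand":50},
    {"x":0,"y":0,"z":0,"rx":0,"ry":0,"rz":0,"hand":50},
    {"x":0,"y":0,"z":0,"rx":0,"ry":0,"rz":0,"hand":50},
  ],
)

```text
time: 28.3
position: [0.5965, -0.0283, 0.2345]
orientation: [0.981, 0.027, 0.193, -0.006]
ft_force: [-0.5, -0.0, -1.4]
gripper_width: 0.0601
```

Request:
step_arm(
  deltas=[
    {"x":0.003,"y":0.01,"z":0,"rx":0,"ry":0,"rz":0.014,"hand":50},
    {"x":0.003,"y":0.008,"z":0,"rx":0,"ry":0,"rz":0.014,"hand":50},
    {"x":0,"y":0,"z":0,"rx":0,"ry":0,"rz":0,"hand":50},
    {"x":0,"y":0,"z":0,"rx":0,"ry":0,"rz":0,"hand":50},
    {"x":0,"y":0,"z":0,"rx":0,"ry":0,"rz":0,"hand":50},
    {"x":0,"y":0,"z":0,"rx":0,"ry":0,"rz":0,"hand":50},
    {"x":0,"y":0,"z":0,"rx":0,"ry":0,"rz":0,"hand":50},
    {"x":0,"y":0,"z":0,"rx":0,"ry":0,"rz":0,"hand":50},
    {"x":0,"y":0,"z":0,"rx":0,"ry":0,"rz":0,"hand":50},
    {"x":0,"y":0,"z":0,"rx":0,"ry":0,"rz":0,"hand":50},
  ],
)

```text
time: 29.3
position: [0.6042, -0.0085, 0.2366]
orientation: [0.98, 0.043, 0.195, -0.009]
ft_force: [0.3, -0.6, -2.3]
gripper_width: 0.0598
```

Request:
step_arm(
  deltas=[
    {"x":-0.0015,"y":0,"z":-0.01,"rx":0,"ry":0,"rz":0,"hand":50},
    {"x":0,"y":0,"z":-0.012,"rx":0,"ry":0,"rz":0,"hand":50},
    {"x":0,"y":0,"z":-0.012,"rx":0,"ry":0,"rz":0,"hand":50},
    {"x":0,"y":0,"z":-0.01,"rx":0,"ry":0,"rz":0,"hand":50},
    {"x":0,"y":0,"z":-0.006,"rx":0,"ry":0,"rz":0,"hand":50},
    {"x":0,"y":0,"z":0,"rx":0,"ry":0,"rz":0,"hand":50},
    {"x":0,"y":0,"z":0,"rx":0,"ry":0,"rz":0,"hand":50},
    {"x":0,"y":0,"z":0,"rx":0,"ry":0,"rz":0,"hand":50},
    {"x":0,"y":0,"z":0,"rx":0,"ry":0,"rz":0,"hand":50},
    {"x":0,"y":0,"z":0,"rx":0,"ry":0,"rz":0,"hand":50},
  ],
)

```text
time: 30.3
position: [0.6028, -0.0089, 0.1835]
orientation: [0.98, 0.042, 0.195, -0.009]
ft_force: [0.6, -0.3, -0.8]
gripper_width: 0.0601
```

Request:
step_arm(
  deltas=[
    {"x":0,"y":0,"z":-0.005,"rx":0,"ry":0,"rz":0,"hand":50},
    {"x":0,"y":0,"z":-0.005,"rx":0,"ry":0,"rz":0,"hand":50},
    {"x":0,"y":0,"z":-0.005,"rx":0,"ry":0,"rz":0,"hand":50},
    {"x":0,"y":0,"z":-0.004,"rx":0,"ry":0,"rz":0,"hand":50},
    {"x":0,"y":0,"z":0,"rx":0,"ry":0,"rz":0,"hand":50},
    {"x":0,"y":0,"z":0,"rx":0,"ry":0,"rz":0,"hand":50},
    {"x":0,"y":0,"z":0,"rx":0,"ry":0,"rz":0,"hand":50},
    {"x":0,"y":0,"z":0,"rx":0,"ry":0,"rz":0,"hand":50},
    {"x":0,"y":0,"z":0,"rx":0,"ry":0,"rz":0,"hand":50},
    {"x":0,"y":0,"z":0,"rx":0,"ry":0,"rz":0,"hand":50},
  ],
)

```text
time: 31.3
position: [0.6063, -0.0077, 0.1687]
orientation: [0.979, 0.042, 0.201, -0.009]
ft_force: [-1.6, 0.5, 1.9]
gripper_width: 0.0597
```

Request:
step_arm(
  deltas=[
    {"x":0,"y":0,"z":0,"rx":0,"ry":0,"rz":0,"hand":85},
    {"x":0,"y":0,"z":0,"rx":0,"ry":0,"rz":0,"hand":85},
    {"x":0,"y":0,"z":0,"rx":0,"ry":0,"rz":0,"hand":85},
    {"x":-0.004,"y":0,"z":0.01,"rx":0,"ry":0,"rz":0,"hand":85},
    {"x":-0.01,"y":0,"z":0.023,"rx":0,"ry":0,"rz":0,"hand":85},
    {"x":-0.015,"y":0,"z":0.03,"rx":0,"ry":0,"rz":0,"hand":85},
    {"x":-0.03,"y":0,"z":0.03,"rx":0,"ry":0.08,"rz":0,"hand":85},
    {"x":-0.035,"y":0,"z":0.02,"rx":0,"ry":0.1,"rz":0,"hand":85},
    {"x":-0.03,"y":0,"z":0.01,"rx":0,"ry":0.1,"rz":0,"hand":85},
    {"x":-0.02,"y":0,"z":0,"rx":0,"ry":0.1,"rz":0,"hand":85},
  ],
)

```text
time: 32.3
position: [0.4563, -0.008, 0.3]
orientation: [0.999, 0.039, 0.01, -0.017]
ft_force: [0.5, 0.7, 0.1]
gripper_width: 0.0788
```

```bash
cat > look.py <<'E'
from h import *
import sys
tag=sys.argv[1]
s=status.sense();print(s['time'],np.round(s['position'],4),np.round(s['orientation'],3),s['gripper_width'])
for n in('top','scene'):
    im,W=cloud(n);cv2.imwrite(f'pics/{tag}_{n}.png',im);c=chest(W)*1000
    x,y,z=[c[...,i] for i in range(3)]
    m=(abs(y)<140)&(x>80)&(x<300)&(z<320)
    for zz in (200,240,280):
        q=m&(abs(z-zz)<6); print(n,'hatch',zz,q.sum(),np.percentile(x[q],[5,25,50]).round() if q.sum() else '')
    for l in('jar0','wedge','tray'):
        for r in nets.cut_out(n,l):
            q=c[r['region']];w=W[r['region']]*1000
            t=q[:,2]>np.nanpercentile(q[:,2],95)-6
            rc=cv2.minAreaRect(w[t][:,:2].astype(np.float32)) if t.sum()>3 else ''
            print(n,l,round(r['confidence'],2),np.round(r['rect']),'C',np.nanmedian(q[t],0).round(),'rectW',[np.round(a) for a in rc])
E
python3 look.py a1; python3 -c "
import cv2,numpy as np
a=cv2.imread('pics/a1_top.png')[130:270,150:430];b=cv2.imread('pics/a1_scene.png')[100:300,180:400]
cv2.imwrite('pics/v1.png',np.hstack([cv2.resize(a,(448,224)).repeat(1,0) if 0 else cv2.copyMakeBorder(cv2.resize(a,(448,224)),0,126,0,0,0),cv2.resize(b,(352,350))[:350]]))"
```

```text
32.3 [ 0.4563 -0.008   0.3   ] [ 0.999  0.039  0.01  -0.017] 0.07876557190842357
top hatch 200 11 [ 83. 108. 112.]
top hatch 240 17 [121. 122. 125.]
top hatch 280 307 [166. 183. 187.]
top jar0 0.85 [336. 208.  18.  20.] C [-26. -80.  93.] rectW [array([513.,   5.]), array([43., 43.]), np.float64(89.0)]
top jar0 0.75 [282. 221.  21.  19.] C [-42.  77.  92.] rectW [array([481., 160.]), array([43., 43.]), np.float64(44.0)]
top wedge 0.97 [342. 171.  28.  25.] C [  62. -103.  188.] rectW [array([601., -11.]), array([60., 60.]), np.float64(5.0)]
top wedge 0.88 [430. 175.  31.  29.] C [  30. -351.  105.] rectW [array([ 589., -262.]), array([59., 61.]), np.float64(26.0)]
top wedge 0.54 [388. 190.  18.  29.] C [ -10. -205.  179.] rectW [array([ 539., -119.]), array([73., 32.]), np.float64(5.0)]
top tray 0.74 [171. 203.  57.  56.] C [-20. 325.  27.] rectW [array([486., 417.]), array([150., 151.]), np.float64(6.0)]
top tray 0.74 [280. 221.  19.  20.] C [-42.  77.  92.] rectW [array([481., 160.]), array([43., 43.]), np.float64(44.0)]
top tray 0.57 [245. 123. 167. 132.] C [144.  -4. 300.] rectW [array([587.,  72.]), array([205., 333.]), np.float64(5.0)]
scene hatch 200 3 [107. 109. 112.]
scene hatch 240 1 [124. 124. 124.]
scene hatch 280 261 [161. 176. 186.]
scene jar0 0.73 [302. 167.  17.  28.] C [-41.  80.  91.] rectW [array([483., 164.]), array([43., 44.]), np.float64(32.0)]
scene jar0 0.64 [288. 212.  17.  22.] C [-24. -78.  91.] rectW [array([528.,  -8.]), array([43., 87.]), np.float64(43.0)]
scene wedge 0.95 [254. 296.  28.  39.] C [  29. -349.  104.] rectW [array([ 588., -258.]), array([60., 61.]), np.float64(27.0)]
scene wedge 0.85 [309. 203.  27.  41.] C [  63. -101.  187.] rectW [array([602.,  -8.]), array([59., 61.]), np.float64(4.0)]
scene tray 0.75 [316. 116.  56.  44.] C [ -9. 320.  26.] rectW [array([488., 421.]), array([151., 156.]), np.float64(7.0)]
```

View pics/v1.png

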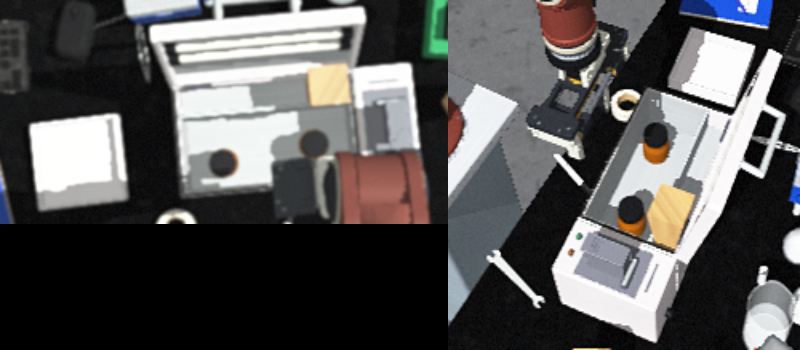

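Request:
step_arm(
  deltas=[
    {"x":0.004,"y":0.03,"z":-0.005,"rx":-0.035,"ry":0.02,"rz":0,"hand":73},
    {"x":0.006,"y":0.04,"z":-0.015,"rx":0,"ry":0,"rz":0,"hand":73},
    {"x":0.006,"y":0.04,"z":-0.015,"rx":0,"ry":0,"rz":0,"hand":73},
    {"x":0.005,"y":0.035,"z":-0.015,"rx":0,"ry":0,"rz":0,"hand":73},
    {"x":0.003,"y":0.015,"z":0,"rx":0,"ry":0,"rz":0,"hand":73},
    {"x":0,"y":0,"z":0,"rx":0,"ry":0,"rz":0,"hand":73},
    {"x":0,"y":0,"z":0,"rx":0,"ry":0,"rz":0,"hand":73},
    {"x":0,"y":0,"z":0,"rx":0,"ry":0,"rz":0,"hand":73},
    {"x":0,"y":0,"z":0,"rx":0,"ry":0,"rz":0,"hand":73},
    {"x":0,"y":0,"z":0,"rx":0,"ry":0,"rz":0,"hand":73},
  ],
)

```text
time: 33.7
position: [0.4825, 0.1514, 0.2425]
orientation: [0.999, 0.033, -0.001, 0.002]
ft_force: [0.1, -1.0, -0.4]
gripper_width: 0.0681
```

Request:
step_arm(
  deltas=[
    {"x":0,"y":0,"z":0,"rx":0,"ry":0,"rz":0,"hand":73},
    {"x":0,"y":0,"z":0,"rx":0,"ry":0,"rz":0,"hand":73},
    {"x":0,"y":0,"z":0,"rx":0,"ry":0,"rz":0,"hand":73},
    {"x":0,"y":0,"z":0,"rx":0,"ry":0,"rz":0,"hand":73},
    {"x":0,"y":0,"z":0,"rx":0,"ry":0,"rz":0,"hand":73},
    {"x":0,"y":0,"z":0,"rx":0,"ry":0,"rz":0,"hand":73},
    {"x":0,"y":0,"z":0,"rx":0,"ry":0,"rz":0,"hand":73},
    {"x":0,"y":0,"z":0,"rx":0,"ry":0,"rz":0,"hand":73},
    {"x":0,"y":0,"z":0,"rx":0,"ry":0,"rz":0,"hand":73},
    {"x":0,"y":0,"z":0,"rx":0,"ry":0,"rz":0,"hand":73},
  ],
)

```text
time: 34.7
position: [0.4829, 0.1496, 0.2433]
orientation: [1.0, 0.031, -0.0, 0.002]
ft_force: [-0.4, 0.2, 0.1]
gripper_width: 0.068
```

Request:
step_arm(
  deltas=[
    {"x":0,"y":0,"z":0,"rx":0,"ry":0,"rz":0,"hand":73},
    {"x":0,"y":0,"z":0,"rx":0,"ry":0,"rz":0,"hand":73},
    {"x":0,"y":0,"z":0,"rx":0,"ry":0,"rz":0,"hand":73},
    {"x":0,"y":0,"z":0,"rx":0,"ry":0,"rz":0,"hand":73},
    {"x":0,"y":0,"z":0,"rx":0,"ry":0,"rz":0,"hand":73},
    {"x":0,"y":0,"z":0,"rx":0,"ry":0,"rz":0,"hand":73},
    {"x":0,"y":0,"z":0,"rx":0,"ry":0,"rz":0,"hand":73},
    {"x":0,"y":0,"z":0,"rx":0,"ry":0,"rz":0,"hand":73},
    {"x":0,"y":0,"z":0,"rx":0,"ry":0,"rz":0,"hand":73},
    {"x":0,"y":0,"z":0,"rx":0,"ry":0,"rz":0,"hand":73},
  ],
)

```text
time: 35.7
position: [0.4829, 0.1496, 0.2433]
orientation: [1.0, 0.031, -0.0, 0.002]
ft_force: [-0.2, -0.4, 0.6]
gripper_width: 0.0677
```

Request:
step_arm(
  deltas=[
    {"x":0,"y":0,"z":0,"rx":0,"ry":0,"rz":0,"hand":73},
    {"x":0,"y":0,"z":0,"rx":0,"ry":0,"rz":0,"hand":73},
    {"x":0,"y":0,"z":0,"rx":0,"ry":0,"rz":0,"hand":73},
    {"x":0,"y":0,"z":0,"rx":0,"ry":0,"rz":0,"hand":73},
    {"x":0,"y":0,"z":0,"rx":0,"ry":0,"rz":0,"hand":73},
    {"x":0,"y":0,"z":0,"rx":0,"ry":0,"rz":0,"hand":73},
    {"x":0,"y":0,"z":0,"rx":0,"ry":0,"rz":0,"hand":73},
    {"x":0,"y":0,"z":0,"rx":0,"ry":0,"rz":0,"hand":73},
    {"x":0,"y":0,"z":0,"rx":0,"ry":0,"rz":0,"hand":73},
    {"x":0,"y":0,"z":0,"rx":0,"ry":0,"rz":0,"hand":73},
  ],
)

```text
time: 36.7
position: [0.4829, 0.1497, 0.2433]
orientation: [1.0, 0.032, -0.0, 0.002]
ft_force: [-0.3, -0.7, 0.7]
gripper_width: 0.068
```

```bash
python3 look.py a2; python3 -c "
import cv2,numpy as np
a=cv2.imread('pics/a2_top.png')[130:270,150:430]
cv2.imwrite('pics/v2.png',cv2.resize(a,(700,350)))"
```

```text
36.7 [0.4829 0.1497 0.2433] [ 1.     0.032 -0.     0.002] 0.06797830213813288
top hatch 200 3 [100. 100. 101.]
top hatch 240 1 [107. 107. 107.]
top hatch 280 104 [162. 169. 171.]
top jar0 0.71 [337. 209.  18.  20.] C [-26. -78.  93.] rectW [array([510.,   7.]), array([40., 43.]), np.float64(89.0)]
top jar0 0.56 [164. 223.  56.  56.] C [-78. 354.  27.] rectW [array([430., 440.]), array([150., 151.]), np.float64(6.0)]
top jar0 0.32 [341. 172.  28.  24.] C [  63. -102.  188.] rectW [array([601., -11.]), array([60., 60.]), np.float64(5.0)]
top wedge 0.97 [345. 170.  24.  25.] C [  63. -102.  188.] rectW [array([601., -11.]), array([60., 60.]), np.float64(5.0)]
top wedge 0.62 [431. 176.  30.  28.] C [  28. -352.  105.] rectW [array([ 588., -262.]), array([60., 61.]), np.float64(26.0)]
top tray 0.79 [162. 222.  59.  59.] C [-74. 356.  27.] rectW [array([430., 440.]), array([150., 151.]), np.float64(6.0)]
scene hatch 200 2 [124. 124. 124.]
scene hatch 240 2 [131. 131. 131.]
scene hatch 280 74 [141. 168. 174.]
scene jar0 0.67 [286. 210.  18.  26.] C [-23. -77.  91.] rectW [array([525., -10.]), array([43., 91.]), np.float64(29.0)]
scene jar0 0.56 [300. 169.  22.  28.] C [-41.  81.  91.] rectW [array([483., 164.]), array([43., 45.]), np.float64(60.0)]
scene wedge 0.94 [255. 298.  28.  34.] C [  29. -349.  104.] rectW [array([ 588., -258.]), array([58., 61.]), np.float64(25.0)]
scene wedge 0.63 [306. 206.  30.  33.] C [  63. -101.  187.] rectW [array([602.,  -8.]), array([61., 61.]), np.float64(5.0)]
scene tray 0.98 [315. 112.  47.  38.] C [-22. 345.  26.] rectW [array([453., 446.]), array([107., 158.]), np.float64(6.0)]
```

View pics/v2.png

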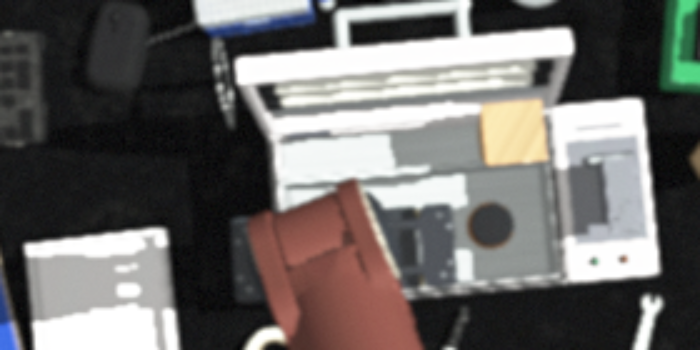

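Request:
step_arm(
  deltas=[
    {"x":0,"y":0.006,"z":0,"rx":0,"ry":0,"rz":0.02,"hand":73},
    {"x":0,"y":0.006,"z":0,"rx":0,"ry":0,"rz":0,"hand":73},
    {"x":0,"y":0,"z":0,"rx":0,"ry":0,"rz":0,"hand":73},
    {"x":0,"y":0,"z":0,"rx":0,"ry":0,"rz":0,"hand":73},
    {"x":0,"y":0,"z":0,"rx":0,"ry":0,"rz":0,"hand":73},
    {"x":0,"y":0,"z":0,"rx":0,"ry":0,"rz":0,"hand":73},
    {"x":0,"y":0,"z":0,"rx":0,"ry":0,"rz":0,"hand":73},
    {"x":0,"y":0,"z":0,"rx":0,"ry":0,"rz":0,"hand":73},
    {"x":0,"y":0,"z":0,"rx":0,"ry":0,"rz":0,"hand":73},
    {"x":0,"y":0,"z":0,"rx":0,"ry":0,"rz":0,"hand":73},
  ],
)

```text
time: 38.1
position: [0.4828, 0.1628, 0.2432]
orientation: [0.999, 0.042, -0.0, 0.002]
ft_force: [-1.2, 0.3, 0.6]
gripper_width: 0.0679
```

Request:
step_arm(
  deltas=[
    {"x":0,"y":0,"z":0,"rx":0,"ry":0,"rz":0,"hand":73},
    {"x":0,"y":0,"z":0,"rx":0,"ry":0,"rz":0,"hand":73},
    {"x":0,"y":0,"z":0,"rx":0,"ry":0,"rz":0,"hand":73},
    {"x":0,"y":0,"z":0,"rx":0,"ry":0,"rz":0,"hand":73},
    {"x":0,"y":0,"z":0,"rx":0,"ry":0,"rz":0,"hand":73},
    {"x":0,"y":0,"z":0,"rx":0,"ry":0,"rz":0,"hand":73},
    {"x":0,"y":0,"z":0,"rx":0,"ry":0,"rz":0,"hand":73},
    {"x":0,"y":0,"z":0,"rx":0,"ry":0,"rz":0,"hand":73},
    {"x":0,"y":0,"z":0,"rx":0,"ry":0,"rz":0,"hand":73},
    {"x":0,"y":0,"z":0,"rx":0,"ry":0,"rz":0,"hand":73},
  ],
)

```text
time: 39.1
position: [0.4829, 0.1627, 0.2433]
orientation: [0.999, 0.042, -0.0, 0.002]
ft_force: [-0.8, -0.4, 0.1]
gripper_width: 0.0679
```

Request:
step_arm(
  deltas=[
    {"x":0,"y":0,"z":0,"rx":0,"ry":0,"rz":0,"hand":73},
    {"x":0,"y":0,"z":0,"rx":0,"ry":0,"rz":0,"hand":73},
    {"x":0,"y":0,"z":0,"rx":0,"ry":0,"rz":0,"hand":73},
    {"x":0,"y":0,"z":0,"rx":0,"ry":0,"rz":0,"hand":73},
    {"x":0,"y":0,"z":0,"rx":0,"ry":0,"rz":0,"hand":73},
    {"x":0,"y":0,"z":0,"rx":0,"ry":0,"rz":0,"hand":73},
    {"x":0,"y":0,"z":0,"rx":0,"ry":0,"rz":0,"hand":73},
    {"x":0,"y":0,"z":0,"rx":0,"ry":0,"rz":0,"hand":73},
    {"x":0,"y":0,"z":0,"rx":0,"ry":0,"rz":0,"hand":73},
    {"x":0,"y":0,"z":0,"rx":0,"ry":0,"rz":0,"hand":73},
  ],
)

```text
time: 40.1
position: [0.4829, 0.1627, 0.2432]
orientation: [0.999, 0.042, -0.0, 0.002]
ft_force: [-0.4, -0.1, 0.5]
gripper_width: 0.0679
```

Request:
step_arm(
  deltas=[
    {"x":0,"y":0,"z":0,"rx":0,"ry":0,"rz":0,"hand":73},
    {"x":0,"y":0,"z":0,"rx":0,"ry":0,"rz":0,"hand":73},
    {"x":0,"y":0,"z":0,"rx":0,"ry":0,"rz":0,"hand":73},
    {"x":0,"y":0,"z":0,"rx":0,"ry":0,"rz":0,"hand":73},
    {"x":0,"y":0,"z":0,"rx":0,"ry":0,"rz":0,"hand":73},
    {"x":0,"y":0,"z":0,"rx":0,"ry":0,"rz":0,"hand":73},
    {"x":0,"y":0,"z":0,"rx":0,"ry":0,"rz":0,"hand":73},
    {"x":0,"y":0,"z":0,"rx":0,"ry":0,"rz":0,"hand":73},
    {"x":0,"y":0,"z":0,"rx":0,"ry":0,"rz":0,"hand":73},
    {"x":0,"y":0,"z":0,"rx":0,"ry":0,"rz":0,"hand":73},
  ],
)

```text
time: 41.1
position: [0.4829, 0.1628, 0.2433]
orientation: [0.999, 0.042, -0.0, 0.002]
ft_force: [-0.8, 0.2, -0.7]
gripper_width: 0.0679
```

Request:
step_arm(
  deltas=[
    {"x":0,"y":0,"z":0,"rx":0,"ry":0,"rz":0,"hand":73},
    {"x":0,"y":0,"z":0,"rx":0,"ry":0,"rz":0,"hand":73},
    {"x":0,"y":0,"z":0,"rx":0,"ry":0,"rz":0,"hand":73},
    {"x":0,"y":0,"z":0,"rx":0,"ry":0,"rz":0,"hand":73},
    {"x":0,"y":0,"z":0,"rx":0,"ry":0,"rz":0,"hand":73},
    {"x":0,"y":0,"z":0,"rx":0,"ry":0,"rz":0,"hand":73},
    {"x":0,"y":0,"z":0,"rx":0,"ry":0,"rz":0,"hand":73},
    {"x":0,"y":0,"z":0,"rx":0,"ry":0,"rz":0,"hand":73},
    {"x":0,"y":0,"z":0,"rx":0,"ry":0,"rz":0,"hand":73},
    {"x":0,"y":0,"z":0,"rx":0,"ry":0,"rz":0,"hand":73},
  ],
)

```text
time: 42.1
position: [0.4829, 0.1627, 0.2432]
orientation: [0.999, 0.042, -0.0, 0.002]
ft_force: [0.5, -0.6, 0.2]
gripper_width: 0.0677
```

```bash
cat > hat.py <<'E'
from h import *
s=status.sense();print(s['time'],np.round(s['position'],4),np.round(s['orientation'],3))
im,W=cloud('top');c=chest(W)*1000;x,y,z=[c[...,i] for i in range(3)]
# top rim of hatch: highest points
m=(abs(y)<145)&(x>60)&(x<330)&(z>285)&(z<330)&(y<20)
print('rim',m.sum(),np.percentile(x[m],[2,25,50,75,98]).round(),np.percentile(z[m],[50,98]).round())
E
python3 hat.py
```

```text
42.1 [0.4829 0.1627 0.2432] [ 0.999  0.042 -0.     0.002]
rim 1051 [100. 106. 114. 122. 162.] [307. 312.]
```

Request:
step_arm(
  deltas=[
    {"x":0,"y":0,"z":0,"rx":0,"ry":0,"rz":0,"hand":73},
    {"x":0,"y":0,"z":0,"rx":0,"ry":0,"rz":0,"hand":73},
    {"x":0,"y":0,"z":0,"rx":0,"ry":0,"rz":0,"hand":73},
    {"x":0,"y":0,"z":0,"rx":0,"ry":0,"rz":0,"hand":73},
    {"x":0,"y":0,"z":0,"rx":0,"ry":0,"rz":0,"hand":73},
    {"x":0,"y":0,"z":0,"rx":0,"ry":0,"rz":0,"hand":73},
    {"x":0,"y":0,"z":0,"rx":0,"ry":0,"rz":0,"hand":73},
    {"x":0,"y":0,"z":0,"rx":0,"ry":0,"rz":0,"hand":73},
    {"x":0,"y":0,"z":0,"rx":0,"ry":0,"rz":0,"hand":73},
    {"x":0,"y":0,"z":0,"rx":0,"ry":0,"rz":0,"hand":73},
  ],
)

```text
time: 43.15
position: [0.4829, 0.1627, 0.2432]
orientation: [0.999, 0.042, -0.0, 0.002]
ft_force: [-0.1, 0.2, 0.1]
gripper_width: 0.0679
```

Request:
step_arm(
  deltas=[
    {"x":0,"y":0,"z":0,"rx":0,"ry":0,"rz":0,"hand":73},
    {"x":0,"y":0,"z":0,"rx":0,"ry":0,"rz":0,"hand":73},
    {"x":0,"y":0,"z":0,"rx":0,"ry":0,"rz":0,"hand":73},
    {"x":0,"y":0,"z":0,"rx":0,"ry":0,"rz":0,"hand":73},
    {"x":0,"y":0,"z":0,"rx":0,"ry":0,"rz":0,"hand":73},
    {"x":0,"y":0,"z":0,"rx":0,"ry":0,"rz":0,"hand":73},
    {"x":0,"y":0,"z":0,"rx":0,"ry":0,"rz":0,"hand":73},
    {"x":0,"y":0,"z":0,"rx":0,"ry":0,"rz":0,"hand":73},
    {"x":0,"y":0,"z":0,"rx":0,"ry":0,"rz":0,"hand":73},
    {"x":0,"y":0,"z":0,"rx":0,"ry":0,"rz":0,"hand":73},
  ],
)

```text
time: 44.15
position: [0.4829, 0.1627, 0.2432]
orientation: [0.999, 0.042, -0.0, 0.002]
ft_force: [0.2, 0.5, -0.5]
gripper_width: 0.0679
```

```bash
python3 hat.py
```

```text
44.15 [0.4829 0.1627 0.2432] [ 0.999  0.042 -0.     0.002]
rim 1049 [100. 106. 114. 122. 162.] [307. 312.]
```

Request:
step_arm(
  deltas=[
    {"x":0,"y":0,"z":0,"rx":0,"ry":0,"rz":0,"hand":73},
    {"x":0,"y":0,"z":0,"rx":0,"ry":0,"rz":0,"hand":73},
    {"x":0,"y":0,"z":0,"rx":0,"ry":0,"rz":0,"hand":73},
    {"x":0,"y":0,"z":0,"rx":0,"ry":0,"rz":0,"hand":73},
    {"x":0,"y":0,"z":0,"rx":0,"ry":0,"rz":0,"hand":73},
    {"x":0,"y":0,"z":0,"rx":0,"ry":0,"rz":0,"hand":73},
    {"x":0,"y":0,"z":0,"rx":0,"ry":0,"rz":0,"hand":73},
    {"x":0,"y":0,"z":0,"rx":0,"ry":0,"rz":0,"hand":73},
    {"x":0,"y":0,"z":0,"rx":0,"ry":0,"rz":0,"hand":73},
    {"x":0,"y":0,"z":0,"rx":0,"ry":0,"rz":0,"hand":73},
  ],
)

```text
time: 45.2
position: [0.4829, 0.1627, 0.2433]
orientation: [0.999, 0.042, -0.0, 0.002]
ft_force: [0.2, 0.4, 1.3]
gripper_width: 0.0679
```

Request:
step_arm(
  deltas=[
    {"x":0,"y":0,"z":0,"rx":0,"ry":0,"rz":0,"hand":73},
    {"x":0,"y":0,"z":0,"rx":0,"ry":0,"rz":0,"hand":73},
    {"x":0,"y":0,"z":0,"rx":0,"ry":0,"rz":0,"hand":73},
    {"x":0,"y":0,"z":0,"rx":0,"ry":0,"rz":0,"hand":73},
    {"x":0,"y":0,"z":0,"rx":0,"ry":0,"rz":0,"hand":73},
    {"x":0,"y":0,"z":0,"rx":0,"ry":0,"rz":0,"hand":73},
    {"x":0,"y":0,"z":0,"rx":0,"ry":0,"rz":0,"hand":73},
    {"x":0,"y":0,"z":0,"rx":0,"ry":0,"rz":0,"hand":73},
    {"x":0,"y":0,"z":0,"rx":0,"ry":0,"rz":0,"hand":73},
    {"x":0,"y":0,"z":0,"rx":0,"ry":0,"rz":0,"hand":73},
  ],
)

```text
time: 46.2
position: [0.4829, 0.1627, 0.2433]
orientation: [0.999, 0.042, -0.0, 0.002]
ft_force: [0.2, 0.0, -0.0]
gripper_width: 0.0682
```

```bash
python3 hat.py
```

```text
46.2 [0.4829 0.1627 0.2433] [ 0.999  0.042 -0.     0.002]
rim 1055 [100. 106. 114. 122. 162.] [307. 312.]
```

Request:
step_arm(
  deltas=[
    {"x":0,"y":0,"z":-0.02,"rx":0,"ry":0,"rz":0,"hand":73},
    {"x":0,"y":0,"z":-0.035,"rx":0,"ry":0,"rz":0,"hand":73},
    {"x":0,"y":0,"z":-0.035,"rx":0,"ry":0,"rz":0,"hand":73},
    {"x":0,"y":0,"z":-0.03,"rx":0,"ry":0,"rz":0,"hand":73},
    {"x":0,"y":0,"z":-0.02,"rx":0,"ry":0,"rz":0,"hand":73},
    {"x":0,"y":0,"z":-0.015,"rx":0,"ry":0,"rz":0,"hand":73},
    {"x":0,"y":0,"z":-0.008,"rx":0,"ry":0,"rz":0,"hand":73},
    {"x":0,"y":0,"z":0,"rx":0,"ry":0,"rz":0,"hand":73},
    {"x":0,"y":0,"z":0,"rx":0,"ry":0,"rz":0,"hand":73},
    {"x":0,"y":0,"z":0,"rx":0,"ry":0,"rz":0,"hand":73},
  ],
  squeeze=15,
)

```text
time: 47.25
position: [0.4863, 0.1641, 0.0777]
orientation: [0.999, 0.042, 0.005, 0.0]
ft_force: [0.0, 0.4, 0.7]
gripper_width: 0.0678
```

Request:
step_arm(
  deltas=[
    {"x":-0.003,"y":-0.001,"z":-0.007,"rx":0,"ry":0,"rz":0,"hand":73},
    {"x":0,"y":0,"z":0,"rx":0,"ry":0,"rz":0,"hand":73},
    {"x":0,"y":0,"z":0,"rx":0,"ry":0,"rz":0,"hand":40},
    {"x":0,"y":0,"z":0,"rx":0,"ry":0,"rz":0,"hand":40},
    {"x":0,"y":0,"z":0,"rx":0,"ry":0,"rz":0,"hand":40},
    {"x":0,"y":0,"z":0,"rx":0,"ry":0,"rz":0,"hand":40},
    {"x":0,"y":0,"z":0.02,"rx":0,"ry":0,"rz":0,"hand":40},
    {"x":0,"y":0,"z":0.035,"rx":0,"ry":0,"rz":0,"hand":40},
    {"x":0,"y":0,"z":0.04,"rx":0,"ry":0,"rz":0,"hand":40},
    {"x":0,"y":0,"z":0.025,"rx":0,"ry":0,"rz":0,"hand":40},
  ],
)

```text
time: 48.25
position: [0.4799, 0.1618, 0.1911]
orientation: [0.999, 0.042, 0.001, 0.002]
ft_force: [0.2, -0.3, -2.6]
gripper_width: 0.0507
```

Request:
step_arm(
  deltas=[
    {"x":0,"y":0.02,"z":0.005,"rx":0,"ry":0,"rz":0,"hand":40},
    {"x":-0.012,"y":0.035,"z":0,"rx":0,"ry":0,"rz":0,"hand":40},
    {"x":-0.012,"y":0.035,"z":0,"rx":0,"ry":0,"rz":0,"hand":40},
    {"x":-0.012,"y":0.035,"z":0,"rx":0,"ry":0,"rz":0,"hand":40},
    {"x":-0.012,"y":0.035,"z":0,"rx":0,"ry":0,"rz":0,"hand":40},
    {"x":-0.012,"y":0.035,"z":0,"rx":0,"ry":0,"rz":0,"hand":40},
    {"x":-0.012,"y":0.035,"z":0,"rx":0,"ry":0,"rz":0,"hand":40},
    {"x":-0.01,"y":0.025,"z":0,"rx":0,"ry":0,"rz":0,"hand":40},
    {"x":-0.005,"y":0.01,"z":0,"rx":0,"ry":0,"rz":0,"hand":40},
    {"x":0,"y":0,"z":0,"rx":0,"ry":0,"rz":0,"hand":40},
  ],
)

```text
time: 49.25
position: [0.3883, 0.4319, 0.1987]
orientation: [0.999, 0.038, 0.003, 0.003]
ft_force: [0.5, -0.4, -1.8]
gripper_width: 0.0509
```

Run:
```python
from h import *
s=status.sense();print(np.round(s['position'],4),np.round(s['orientation'],3))
for n in ('top','scene'):
    im,W=cloud(n)
    for r in nets.cut_out(n,'tray')[:2]:
        w=W[r['region']];w=w[(w[:,2]<.035)&(w[:,2]>.0)]*1000
        print(n,r['confidence'],np.round(r['rect']),np.nanpercentile(w,[1,50,99],axis=0).round(),cv2.minAreaRect(w[w[:,2]>20][:,:2].astype(np.float32)))
    cv2.imwrite(f'pics/t_{n}.png',im)
```

```text
[0.3883 0.4319 0.1987] [0.999 0.038 0.003 0.003]
top 0.81 [162. 223.  60.  52.] [[366. 361.   0.]
 [451. 432.   5.]
 [507. 518.  31.]] ((429.8995361328125, 440.05303955078125), (149.2216339111328, 151.75355529785156), 6.163952350616455)
top 0.7 [247. 135. 132.  48.] [[693. 164.   1.]
 [697. 188.   2.]
 [729. 226.   3.]] ((0.0, 0.0), (0.0, 0.0), 0.0)
scene 0.66 [306. 105.  55.  45.] [[356. 364.   0.]
 [430. 448.   6.]
 [511. 522.  29.]] ((432.0318908691406, 444.0611267089844), (150.8057403564453, 156.62730407714844), 6.287108421325684)
```

Request:
step_arm(
  deltas=[
    {"x":0.004,"y":0.003,"z":-0.015,"rx":0,"ry":0,"rz":0,"hand":40},
    {"x":0.004,"y":0.003,"z":-0.03,"rx":0,"ry":0,"rz":0,"hand":40},
    {"x":0,"y":0,"z":-0.035,"rx":0,"ry":0,"rz":0,"hand":40},
    {"x":0,"y":0,"z":-0.03,"rx":0,"ry":0,"rz":0,"hand":40},
    {"x":0,"y":0,"z":-0.015,"rx":0,"ry":0,"rz":0,"hand":40},
    {"x":0,"y":0,"z":-0.008,"rx":0,"ry":0,"rz":0,"hand":40},
    {"x":0,"y":0,"z":0,"rx":0,"ry":0,"rz":0,"hand":40},
    {"x":0,"y":0,"z":0,"rx":0,"ry":0,"rz":0,"hand":40},
    {"x":0,"y":0,"z":0,"rx":0,"ry":0,"rz":0,"hand":40},
    {"x":0,"y":0,"z":0,"rx":0,"ry":0,"rz":0,"hand":40},
  ],
)

```text
time: 50.45
position: [0.4102, 0.425, 0.0598]
orientation: [1.0, 0.026, 0.008, 0.005]
ft_force: [-0.4, -0.2, -1.1]
gripper_width: 0.0505
```

Request:
step_arm(
  deltas=[
    {"x":-0.007,"y":0.007,"z":0,"rx":0,"ry":0,"rz":0,"hand":40},
    {"x":-0.007,"y":0.006,"z":0,"rx":0,"ry":0,"rz":0,"hand":40},
    {"x":0,"y":0,"z":0,"rx":0,"ry":0,"rz":0,"hand":40},
    {"x":0,"y":0,"z":-0.004,"rx":0,"ry":0,"rz":0,"hand":40},
    {"x":0,"y":0,"z":-0.004,"rx":0,"ry":0,"rz":0,"hand":40},
    {"x":0,"y":0,"z":-0.004,"rx":0,"ry":0,"rz":0,"hand":40},
    {"x":0,"y":0,"z":0,"rx":0,"ry":0,"rz":0,"hand":40},
    {"x":0,"y":0,"z":0,"rx":0,"ry":0,"rz":0,"hand":40},
    {"x":0,"y":0,"z":0,"rx":0,"ry":0,"rz":0,"hand":40},
    {"x":0,"y":0,"z":0,"rx":0,"ry":0,"rz":0,"hand":40},
  ],
)

```text
time: 51.45
position: [0.3951, 0.4406, 0.0485]
orientation: [1.0, 0.026, 0.009, 0.003]
ft_force: [-1.1, 0.6, -1.9]
gripper_width: 0.0507
```

Request:
step_arm(
  deltas=[
    {"x":0,"y":0,"z":-0.003,"rx":0,"ry":0,"rz":0,"hand":40},
    {"x":0,"y":0,"z":0,"rx":0,"ry":0,"rz":0,"hand":40},
    {"x":0,"y":0,"z":0,"rx":0,"ry":0,"rz":0,"hand":73},
    {"x":0,"y":0,"z":0,"rx":0,"ry":0,"rz":0,"hand":73},
    {"x":0,"y":0,"z":0,"rx":0,"ry":0,"rz":0,"hand":73},
    {"x":0,"y":0,"z":0.02,"rx":0,"ry":0,"rz":0,"hand":73},
    {"x":0,"y":0,"z":0.035,"rx":0,"ry":0,"rz":0,"hand":73},
    {"x":0,"y":0,"z":0.045,"rx":0,"ry":0,"rz":0,"hand":73},
    {"x":0,"y":-0.01,"z":0.045,"rx":0,"ry":0,"rz":0,"hand":73},
    {"x":0.01,"y":-0.04,"z":0.02,"rx":0,"ry":0,"rz":0,"hand":73},
  ],
)

```text
time: 52.45
position: [0.401, 0.3943, 0.2135]
orientation: [0.999, 0.032, 0.007, 0.003]
ft_force: [1.2, -1.2, 0.1]
gripper_width: 0.0682
```

Request:
step_arm(
  deltas=[
    {"x":0.013,"y":-0.045,"z":0,"rx":0,"ry":0,"rz":0.01,"hand":73},
    {"x":0.013,"y":-0.045,"z":0,"rx":0,"ry":0,"rz":0.01,"hand":73},
    {"x":0.013,"y":-0.045,"z":0,"rx":0,"ry":0,"rz":0.01,"hand":73},
    {"x":0.013,"y":-0.045,"z":0,"rx":0,"ry":0,"rz":0,"hand":73},
    {"x":0.013,"y":-0.045,"z":0,"rx":0,"ry":0,"rz":0,"hand":73},
    {"x":0.013,"y":-0.045,"z":0,"rx":0,"ry":0,"rz":0,"hand":73},
    {"x":0.013,"y":-0.045,"z":0,"rx":0,"ry":0,"rz":0,"hand":73},
    {"x":0.01,"y":-0.035,"z":0,"rx":0,"ry":0,"rz":0,"hand":73},
    {"x":0.003,"y":-0.015,"z":0,"rx":0,"ry":0,"rz":0,"hand":73},
    {"x":0,"y":0,"z":0,"rx":0,"ry":0,"rz":0,"hand":73},
  ],
)

```text
time: 53.45
position: [0.5094, 0.0105, 0.22]
orientation: [0.999, 0.044, 0.014, 0.001]
ft_force: [-0.3, -0.7, -0.0]
gripper_width: 0.0678
```

```bash
python3 look.py a3 | grep -v wedge
```

```text
53.45 [0.5094 0.0105 0.22  ] [0.999 0.044 0.014 0.001] 0.06780896516385614
top hatch 200 1 [94. 94. 94.]
top hatch 240 4 [95. 96. 97.]
top hatch 280 2 [99. 99. 99.]
top tray 0.9 [163. 224.  58.  54.] C [-78. 362.  27.] rectW [array([430., 440.]), array([150., 152.]), np.float64(6.0)]
scene hatch 200 37 [117. 117. 117.]
scene hatch 240 38 [120. 120. 120.]
scene hatch 280 47 [122. 122. 123.]
scene jar0 0.66 [315. 108.  16.  24.] C [-105.  360.   66.] rectW [array([395., 439.]), array([39., 41.]), np.float64(42.0)]
scene jar0 0.64 [286. 210.  17.  25.] C [-24. -77.  91.] rectW [array([514.,   9.]), array([43., 45.]), np.float64(28.0)]
scene jar0 0.31 [324. 124.  59. 123.] C [113. -16. 308.] rectW [array([643.,  97.]), array([ 24., 301.]), np.float64(5.0)]
scene tray 0.89 [305. 105.  56.  46.] C [-66. 349.  25.] rectW [array([445., 314.]), array([150., 419.]), np.float64(6.0)]
scene tray 0.32 [324. 124.  53. 127.] C [113. -15. 308.] rectW [array([643.,  97.]), array([ 24., 301.]), np.float64(5.0)]
```

Request:
step_arm(
  deltas=[
    {"x":0.003,"y":-0.004,"z":-0.015,"rx":0,"ry":0.025,"rz":0,"hand":73},
    {"x":0,"y":0,"z":-0.03,"rx":0,"ry":0,"rz":0,"hand":73},
    {"x":0,"y":0,"z":-0.035,"rx":0,"ry":0,"rz":0,"hand":73},
    {"x":0,"y":0,"z":-0.03,"rx":0,"ry":0,"rz":0,"hand":73},
    {"x":0,"y":0,"z":-0.02,"rx":0,"ry":0,"rz":0,"hand":73},
    {"x":0,"y":0,"z":-0.01,"rx":0,"ry":0,"rz":0,"hand":73},
    {"x":0,"y":0,"z":-0.005,"rx":0,"ry":0,"rz":0,"hand":73},
    {"x":0,"y":0,"z":0,"rx":0,"ry":0,"rz":0,"hand":73},
    {"x":0,"y":0,"z":0,"rx":0,"ry":0,"rz":0,"hand":73},
    {"x":0,"y":0,"z":0,"rx":0,"ry":0,"rz":0,"hand":73},
  ],
)

```text
time: 54.85
position: [0.5159, 0.0173, 0.0744]
orientation: [0.999, 0.053, 0.007, -0.001]
ft_force: [-0.4, 0.1, -0.5]
gripper_width: 0.0678
```

Request:
step_arm(
  deltas=[
    {"x":-0.003,"y":-0.008,"z":-0.004,"rx":0,"ry":0,"rz":0,"hand":73},
    {"x":0,"y":0,"z":0,"rx":0,"ry":0,"rz":0,"hand":73},
    {"x":0,"y":0,"z":0,"rx":0,"ry":0,"rz":0,"hand":40},
    {"x":0,"y":0,"z":0,"rx":0,"ry":0,"rz":0,"hand":40},
    {"x":0,"y":0,"z":0,"rx":0,"ry":0,"rz":0,"hand":40},
    {"x":0,"y":0,"z":0,"rx":0,"ry":0,"rz":0,"hand":40},
    {"x":0,"y":0,"z":0.02,"rx":0,"ry":0,"rz":0,"hand":40},
    {"x":0,"y":0,"z":0.035,"rx":0,"ry":0,"rz":0,"hand":40},
    {"x":0,"y":0,"z":0.04,"rx":0,"ry":0,"rz":0,"hand":40},
    {"x":0,"y":0,"z":0.03,"rx":0,"ry":0,"rz":0,"hand":40},
  ],
)

```text
time: 55.85
position: [0.5084, 0.0092, 0.1953]
orientation: [0.999, 0.054, 0.001, -0.002]
ft_force: [0.5, -0.1, -1.7]
gripper_width: 0.0503
```

Request:
step_arm(
  deltas=[
    {"x":0,"y":0.02,"z":0.01,"rx":0,"ry":0,"rz":0,"hand":40},
    {"x":-0.004,"y":0.04,"z":0,"rx":0,"ry":0,"rz":0,"hand":40},
    {"x":-0.004,"y":0.047,"z":0,"rx":0,"ry":0,"rz":0,"hand":40},
    {"x":-0.004,"y":0.047,"z":0,"rx":0,"ry":0,"rz":0,"hand":40},
    {"x":-0.004,"y":0.047,"z":0,"rx":0,"ry":0,"rz":0,"hand":40},
    {"x":-0.004,"y":0.047,"z":0,"rx":0,"ry":0,"rz":0,"hand":40},
    {"x":-0.005,"y":0.047,"z":0,"rx":0,"ry":0,"rz":0,"hand":40},
    {"x":-0.005,"y":0.045,"z":0,"rx":0,"ry":0,"rz":0,"hand":40},
    {"x":-0.005,"y":0.04,"z":0,"rx":0,"ry":0,"rz":0,"hand":40},
    {"x":-0.003,"y":0.025,"z":0,"rx":0,"ry":0,"rz":0,"hand":40},
  ],
)

```text
time: 56.85
position: [0.4662, 0.4218, 0.2081]
orientation: [0.999, 0.047, 0.004, 0.001]
ft_force: [0.5, -0.8, -1.9]
gripper_width: 0.0509
```

Request:
step_arm(
  deltas=[
    {"x":0,"y":0,"z":0,"rx":0,"ry":0,"rz":0,"hand":40},
    {"x":0,"y":0,"z":0,"rx":0,"ry":0,"rz":0,"hand":40},
    {"x":0,"y":0,"z":0,"rx":0,"ry":0,"rz":0,"hand":40},
    {"x":0,"y":0,"z":0,"rx":0,"ry":0,"rz":0,"hand":40},
    {"x":0,"y":0,"z":0,"rx":0,"ry":0,"rz":0,"hand":40},
    {"x":0,"y":0,"z":0,"rx":0,"ry":0,"rz":0,"hand":40},
    {"x":0,"y":0,"z":0,"rx":0,"ry":0,"rz":0,"hand":40},
    {"x":0,"y":0,"z":0,"rx":0,"ry":0,"rz":0,"hand":40},
    {"x":0,"y":0,"z":0,"rx":0,"ry":0,"rz":0,"hand":40},
    {"x":0,"y":0,"z":0,"rx":0,"ry":0,"rz":0,"hand":40},
  ],
)

```text
time: 57.85
position: [0.4653, 0.4196, 0.2061]
orientation: [0.999, 0.046, 0.002, 0.003]
ft_force: [0.0, -0.2, -1.6]
gripper_width: 0.051
```

Request:
step_arm(
  deltas=[
    {"x":0,"y":0.012,"z":0,"rx":0,"ry":0,"rz":0,"hand":40},
    {"x":0,"y":0.012,"z":0,"rx":0,"ry":0,"rz":0,"hand":40},
    {"x":0,"y":0,"z":-0.01,"rx":0,"ry":0,"rz":0,"hand":40},
    {"x":0,"y":0,"z":-0.025,"rx":0,"ry":0,"rz":0,"hand":40},
    {"x":0,"y":0,"z":-0.03,"rx":0,"ry":0,"rz":0,"hand":40},
    {"x":0,"y":0,"z":-0.03,"rx":0,"ry":0,"rz":0,"hand":40},
    {"x":0,"y":0,"z":-0.02,"rx":0,"ry":0,"rz":0,"hand":40},
    {"x":0,"y":0,"z":-0.01,"rx":0,"ry":0,"rz":0,"hand":40},
    {"x":0,"y":0,"z":0,"rx":0,"ry":0,"rz":0,"hand":40},
    {"x":0,"y":0,"z":0,"rx":0,"ry":0,"rz":0,"hand":40},
  ],
)

```text
time: 58.85
position: [0.4628, 0.4501, 0.0736]
orientation: [0.999, 0.05, 0.002, 0.002]
ft_force: [0.6, -0.1, -1.8]
gripper_width: 0.0512
```

Request:
step_arm(
  deltas=[
    {"x":0.003,"y":-0.004,"z":0,"rx":0,"ry":0,"rz":0,"hand":40},
    {"x":0,"y":0,"z":-0.008,"rx":0,"ry":0,"rz":0,"hand":40},
    {"x":0,"y":0,"z":-0.008,"rx":0,"ry":0,"rz":0,"hand":40},
    {"x":0,"y":0,"z":-0.005,"rx":0,"ry":0,"rz":0,"hand":40},
    {"x":0,"y":0,"z":-0.003,"rx":0,"ry":0,"rz":0,"hand":40},
    {"x":0,"y":0,"z":0,"rx":0,"ry":0,"rz":0,"hand":40},
    {"x":0,"y":0,"z":0,"rx":0,"ry":0,"rz":0,"hand":40},
    {"x":0,"y":0,"z":0,"rx":0,"ry":0,"rz":0,"hand":40},
    {"x":0,"y":0,"z":0,"rx":0,"ry":0,"rz":0,"hand":40},
    {"x":0,"y":0,"z":0,"rx":0,"ry":0,"rz":0,"hand":40},
  ],
)

```text
time: 59.85
position: [0.4683, 0.4477, 0.0518]
orientation: [0.999, 0.049, 0.005, -0.001]
ft_force: [0.2, -0.8, -0.8]
gripper_width: 0.0507
```

Lower 4 mm more, release, retreat toward the wedge.

Request:
step_arm(
  deltas=[
    {"x":-0.001,"y":0,"z":-0.004,"rx":0,"ry":0,"rz":0,"hand":40},
    {"x":0,"y":0,"z":-0.002,"rx":0,"ry":0,"rz":0,"hand":40},
    {"x":0,"y":0,"z":0,"rx":0,"ry":0,"rz":0,"hand":40},
    {"x":0,"y":0,"z":0,"rx":0,"ry":0,"rz":0,"hand":73},
    {"x":0,"y":0,"z":0,"rx":0,"ry":0,"rz":0,"hand":73},
    {"x":0,"y":0,"z":0,"rx":0,"ry":0,"rz":0,"hand":73},
    {"x":0,"y":0,"z":0.02,"rx":0,"ry":0,"rz":0,"hand":73},
    {"x":0,"y":0,"z":0.035,"rx":0,"ry":0,"rz":0,"hand":73},
    {"x":0,"y":0,"z":0.045,"rx":0,"ry":0,"rz":0,"hand":73},
    {"x":0,"y":0,"z":0.04,"rx":0,"ry":0,"rz":0,"hand":73},
  ],
)

```text
time: 60.85
position: [0.4638, 0.4446, 0.1837]
orientation: [0.999, 0.05, -0.0, 0.004]
ft_force: [1.0, 0.2, -0.3]
gripper_width: 0.0681
```

Request:
step_arm(
  deltas=[
    {"x":0,"y":-0.03,"z":0.03,"rx":0,"ry":0,"rz":0,"hand":85},
    {"x":0.003,"y":-0.045,"z":0.015,"rx":0,"ry":0,"rz":0,"hand":85},
    {"x":0.003,"y":-0.047,"z":0.01,"rx":0,"ry":0,"rz":0,"hand":85},
    {"x":0.003,"y":-0.047,"z":0.01,"rx":0,"ry":-0.02,"rz":0,"hand":85},
    {"x":0.003,"y":-0.047,"z":0,"rx":0,"ry":-0.06,"rz":0,"hand":85},
    {"x":0.003,"y":-0.047,"z":0,"rx":0,"ry":-0.06,"rz":0,"hand":85},
    {"x":0.003,"y":-0.047,"z":0,"rx":0,"ry":-0.06,"rz":0,"hand":85},
    {"x":0.003,"y":-0.047,"z":0,"rx":0,"ry":-0.06,"rz":0,"hand":85},
    {"x":0.003,"y":-0.04,"z":0,"rx":0,"ry":-0.06,"rz":0,"hand":85},
    {"x":0,"y":-0.02,"z":0,"rx":0,"ry":0,"rz":0,"hand":85},
  ],
)

```text
time: 61.85
position: [0.4882, 0.0199, 0.2614]
orientation: [0.983, 0.053, 0.176, 0.006]
ft_force: [-0.0, -0.0, -0.5]
gripper_width: 0.0791
```

```bash
python3 look.py a4 ; python3 -c "
import cv2,numpy as np
b=cv2.imread('pics/a4_scene.png')[95:300,180:400]
cv2.imwrite('pics/v4.png',cv2.resize(b,(440,410)))"
```

```text
61.85 [0.4882 0.0199 0.2614] [0.983 0.053 0.176 0.006] 0.07913214380328945
top hatch 200 1 [94. 94. 94.]
top hatch 240 3 [95. 96. 97.]
top hatch 280 3 [99. 99. 99.]
top jar0 0.86 [181. 254.  22.  19.] C [-108.  360.   66.] rectW [array([394., 437.]), array([43., 43.]), np.float64(18.0)]
top jar0 0.83 [178. 227.  23.  21.] C [-36. 359.  67.] rectW [array([465., 442.]), array([43., 42.]), np.float64(63.0)]
top wedge 0.85 [430. 175.  30.  28.] C [  29. -352.  105.] rectW [array([ 588., -261.]), array([59., 61.]), np.float64(26.0)]
top wedge 0.63 [343. 172.  28.  22.] C [  61. -102.  188.] rectW [array([600., -11.]), array([60., 60.]), np.float64(5.0)]
top tray 0.76 [164. 223.  62.  56.] C [-87. 373.  27.] rectW [array([430., 440.]), array([150., 152.]), np.float64(6.0)]
scene hatch 200 35 [117. 117. 117.]
scene hatch 240 36 [119. 120. 120.]
scene hatch 280 45 [122. 122. 123.]
scene jar0 0.86 [337. 116.  14.  22.] C [-34. 364.  66.] rectW [array([467., 448.]), array([45., 44.]), np.float64(67.0)]
scene jar0 0.74 [314. 109.  19.  25.] C [-105.  362.   66.] rectW [array([396., 439.]), array([46., 44.]), np.float64(86.0)]
scene wedge 0.79 [256. 298.  28.  36.] C [  30. -349.  104.] rectW [array([ 588., -258.]), array([61., 61.]), np.float64(27.0)]
scene wedge 0.57 [310. 206.  20.  36.] C [  57. -103.  187.] rectW [array([597.,  -8.]), array([52., 64.]), np.float64(10.0)]
scene tray 0.93 [304. 108.  58.  43.] C [-56. 353.  26.] rectW [array([431., 443.]), array([152., 159.]), np.float64(6.0)]
```

View pics/v4.png

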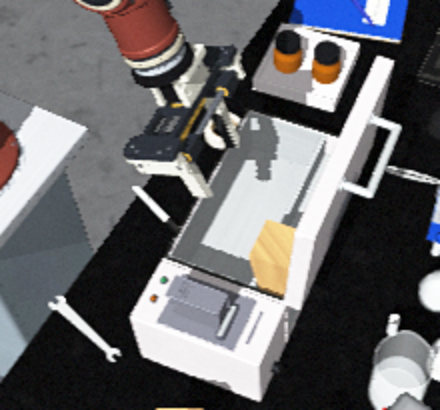

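Request:
step_arm(
  deltas=[
    {"x":0.02,"y":-0.01,"z":0,"rx":0.01,"ry":0,"rz":0,"hand":85},
    {"x":0.03,"y":-0.01,"z":0,"rx":0.01,"ry":0,"rz":0,"hand":85},
    {"x":0.025,"y":-0.007,"z":0,"rx":0,"ry":0,"rz":0,"hand":85},
    {"x":0.005,"y":0,"z":0,"rx":0,"ry":0,"rz":0,"hand":85},
    {"x":0,"y":0,"z":0,"rx":0,"ry":0,"rz":0,"hand":85},
    {"x":0,"y":0,"z":0,"rx":0,"ry":0,"rz":0,"hand":85},
    {"x":0,"y":0,"z":0,"rx":0,"ry":0,"rz":0,"hand":85},
    {"x":0,"y":0,"z":0,"rx":0,"ry":0,"rz":0,"hand":85},
    {"x":0,"y":0,"z":0,"rx":0,"ry":0,"rz":0,"hand":85},
    {"x":0,"y":0,"z":0,"rx":0,"ry":0,"rz":0,"hand":85},
  ],
  squeeze=30,
)

```text
time: 63.25
position: [0.5687, 0.0099, 0.26]
orientation: [0.983, 0.065, 0.174, -0.009]
ft_force: [-0.3, 0.9, -0.0]
gripper_width: 0.0791
```

Request:
step_arm(
  deltas=[
    {"x":0,"y":-0.01,"z":0,"rx":0,"ry":0,"rz":-0.025,"hand":85},
    {"x":0,"y":-0.009,"z":0,"rx":0,"ry":0,"rz":-0.025,"hand":85},
    {"x":0,"y":0,"z":0,"rx":0,"ry":0,"rz":0,"hand":85},
    {"x":0,"y":0,"z":0,"rx":0,"ry":0,"rz":0,"hand":85},
    {"x":0.007,"y":0,"z":-0.018,"rx":0,"ry":0,"rz":0,"hand":85},
    {"x":0.007,"y":0,"z":-0.018,"rx":0,"ry":0,"rz":0,"hand":85},
    {"x":0.004,"y":0,"z":-0.01,"rx":0,"ry":0,"rz":0,"hand":85},
    {"x":0,"y":0,"z":0,"rx":0,"ry":0,"rz":0,"hand":85},
    {"x":0,"y":0,"z":0,"rx":0,"ry":0,"rz":0,"hand":85},
    {"x":0,"y":0,"z":0,"rx":0,"ry":0,"rz":0,"hand":85},
  ],
)

```text
time: 64.25
position: [0.5879, -0.0118, 0.2146]
orientation: [0.984, 0.037, 0.176, -0.004]
ft_force: [1.2, -0.5, 0.1]
gripper_width: 0.079
```

Request:
step_arm(
  deltas=[
    {"x":0.005,"y":0.002,"z":-0.014,"rx":0,"ry":0,"rz":0,"hand":85},
    {"x":0.005,"y":0,"z":-0.015,"rx":0,"ry":0,"rz":0,"hand":85},
    {"x":0.003,"y":0,"z":-0.01,"rx":0,"ry":0,"rz":0,"hand":85},
    {"x":0,"y":0,"z":-0.004,"rx":0,"ry":0,"rz":0,"hand":85},
    {"x":0,"y":0,"z":0,"rx":0,"ry":0,"rz":0,"hand":85},
    {"x":0,"y":0,"z":0,"rx":0,"ry":0,"rz":0,"hand":50},
    {"x":0,"y":0,"z":0,"rx":0,"ry":0,"rz":0,"hand":50},
    {"x":0,"y":0,"z":0,"rx":0,"ry":0,"rz":0,"hand":50},
    {"x":0,"y":0,"z":0,"rx":0,"ry":0,"rz":0,"hand":50},
    {"x":0,"y":0,"z":0,"rx":0,"ry":0,"rz":0,"hand":50},
  ],
)

```text
time: 65.25
position: [0.6032, -0.0086, 0.1766]
orientation: [0.983, 0.038, 0.181, -0.004]
ft_force: [-0.6, 0.8, -2.4]
gripper_width: 0.0596
```

Request:
step_arm(
  deltas=[
    {"x":0,"y":0,"z":0.008,"rx":0,"ry":0,"rz":0,"hand":50},
    {"x":-0.001,"y":0,"z":0.012,"rx":0,"ry":0,"rz":0,"hand":50},
    {"x":-0.001,"y":0,"z":0.015,"rx":0,"ry":0,"rz":0,"hand":50},
    {"x":-0.001,"y":0,"z":0.02,"rx":0,"ry":0,"rz":0,"hand":50},
    {"x":-0.004,"y":0,"z":0.03,"rx":0,"ry":0,"rz":0,"hand":50},
    {"x":-0.01,"y":0,"z":0.03,"rx":0,"ry":0,"rz":0,"hand":50},
    {"x":-0.02,"y":-0.01,"z":0.015,"rx":0,"ry":0,"rz":0,"hand":50},
    {"x":-0.02,"y":-0.03,"z":0.005,"rx":0,"ry":0,"rz":0,"hand":50},
    {"x":-0.02,"y":-0.035,"z":0,"rx":0,"ry":0,"rz":0,"hand":50},
    {"x":-0.02,"y":-0.035,"z":0,"rx":0,"ry":0,"rz":0,"hand":50},
  ],
)

```text
time: 66.25
position: [0.4999, -0.1162, 0.318]
orientation: [0.983, 0.044, 0.177, -0.005]
ft_force: [0.7, -0.6, -2.0]
gripper_width: 0.0597
```

Request:
step_arm(
  deltas=[
    {"x":0,"y":-0.03,"z":0,"rx":0,"ry":0,"rz":0,"hand":50},
    {"x":-0.005,"y":-0.04,"z":0,"rx":0,"ry":0,"rz":0,"hand":50},
    {"x":-0.003,"y":-0.04,"z":0,"rx":0,"ry":0,"rz":0,"hand":50},
    {"x":0,"y":-0.02,"z":-0.01,"rx":0,"ry":0,"rz":0,"hand":50},
    {"x":0,"y":0,"z":-0.025,"rx":0,"ry":0,"rz":0,"hand":50},
    {"x":0,"y":0,"z":-0.03,"rx":0,"ry":0,"rz":0,"hand":50},
    {"x":0,"y":0,"z":-0.03,"rx":0,"ry":0,"rz":0,"hand":50},
    {"x":0,"y":0,"z":-0.02,"rx":0,"ry":0,"rz":0,"hand":50},
    {"x":0,"y":0,"z":0,"rx":0,"ry":0,"rz":0,"hand":50},
    {"x":0,"y":0,"z":0,"rx":0,"ry":0,"rz":0,"hand":50},
  ],
)

```text
time: 67.25
position: [0.4804, -0.2619, 0.2046]
orientation: [0.984, 0.035, 0.176, -0.001]
ft_force: [0.8, -0.0, -1.5]
gripper_width: 0.06
```

Request:
step_arm(
  deltas=[
    {"x":-0.003,"y":-0.003,"z":-0.01,"rx":0,"ry":-0.005,"rz":0,"hand":50},
    {"x":-0.002,"y":-0.003,"z":-0.02,"rx":0,"ry":-0.005,"rz":0,"hand":50},
    {"x":0,"y":0,"z":-0.025,"rx":0,"ry":0,"rz":0,"hand":50},
    {"x":0,"y":0,"z":-0.02,"rx":0,"ry":0,"rz":0,"hand":50},
    {"x":0,"y":0,"z":-0.01,"rx":0,"ry":0,"rz":0,"hand":50},
    {"x":0,"y":0,"z":-0.005,"rx":0,"ry":0,"rz":0,"hand":50},
    {"x":0,"y":0,"z":0,"rx":0,"ry":0,"rz":0,"hand":50},
    {"x":0,"y":0,"z":0,"rx":0,"ry":0,"rz":0,"hand":50},
    {"x":0,"y":0,"z":0,"rx":0,"ry":0,"rz":0,"hand":50},
    {"x":0,"y":0,"z":0,"rx":0,"ry":0,"rz":0,"hand":50},
  ],
)

```text
time: 68.25
position: [0.4845, -0.2738, 0.127]
orientation: [0.98, 0.037, 0.193, 0.008]
ft_force: [-0.2, 0.9, -1.8]
gripper_width: 0.0602
```

Request:
step_arm(
  deltas=[
    {"x":-0.004,"y":0.003,"z":-0.005,"rx":0.01,"ry":0.011,"rz":0,"hand":50},
    {"x":-0.004,"y":0.003,"z":-0.01,"rx":0.01,"ry":0.011,"rz":0,"hand":50},
    {"x":0,"y":0,"z":-0.005,"rx":0,"ry":0,"rz":0,"hand":50},
    {"x":0,"y":0,"z":0,"rx":0,"ry":0,"rz":0,"hand":50},
    {"x":0,"y":0,"z":0,"rx":0,"ry":0,"rz":0,"hand":50},
    {"x":0,"y":0,"z":0,"rx":0,"ry":0,"rz":0,"hand":50},
    {"x":0,"y":0,"z":0,"rx":0,"ry":0,"rz":0,"hand":50},
    {"x":0,"y":0,"z":0,"rx":0,"ry":0,"rz":0,"hand":50},
    {"x":0,"y":0,"z":0,"rx":0,"ry":0,"rz":0,"hand":50},
    {"x":0,"y":0,"z":0,"rx":0,"ry":0,"rz":0,"hand":50},
  ],
)

```text
time: 69.25
position: [0.4762, -0.2675, 0.106]
orientation: [0.983, 0.035, 0.182, -0.002]
ft_force: [-0.5, 0.3, -1.5]
gripper_width: 0.0598
```

Orientation matches the grasp. Lower ~12 mm gently.

Request:
step_arm(
  deltas=[
    {"x":0,"y":0,"z":-0.003,"rx":0,"ry":0,"rz":0,"hand":50},
    {"x":0,"y":0,"z":-0.003,"rx":0,"ry":0,"rz":0,"hand":50},
    {"x":0,"y":0,"z":-0.003,"rx":0,"ry":0,"rz":0,"hand":50},
    {"x":0,"y":0,"z":-0.002,"rx":0,"ry":0,"rz":0,"hand":50},
    {"x":0,"y":0,"z":0,"rx":0,"ry":0,"rz":0,"hand":50},
    {"x":0,"y":0,"z":0,"rx":0,"ry":0,"rz":0,"hand":50},
    {"x":0,"y":0,"z":0,"rx":0,"ry":0,"rz":0,"hand":50},
    {"x":0,"y":0,"z":0,"rx":0,"ry":0,"rz":0,"hand":50},
    {"x":0,"y":0,"z":0,"rx":0,"ry":0,"rz":0,"hand":50},
    {"x":0,"y":0,"z":0,"rx":0,"ry":0,"rz":0,"hand":50},
  ],
)

```text
time: 70.25
position: [0.4763, -0.2676, 0.0941]
orientation: [0.983, 0.035, 0.182, -0.002]
ft_force: [-0.6, 0.2, -2.1]
gripper_width: 0.0599
```

Request:
step_arm(
  deltas=[
    {"x":0,"y":0,"z":-0.002,"rx":0,"ry":0,"rz":0,"hand":50},
    {"x":0,"y":0,"z":-0.002,"rx":0,"ry":0,"rz":0,"hand":50},
    {"x":0,"y":0,"z":0,"rx":0,"ry":0,"rz":0,"hand":50},
    {"x":0,"y":0,"z":0,"rx":0,"ry":0,"rz":0,"hand":50},
    {"x":0,"y":0,"z":0,"rx":0,"ry":0,"rz":0,"hand":50},
    {"x":0,"y":0,"z":0,"rx":0,"ry":0,"rz":0,"hand":50},
    {"x":0,"y":0,"z":0,"rx":0,"ry":0,"rz":0,"hand":50},
    {"x":0,"y":0,"z":0,"rx":0,"ry":0,"rz":0,"hand":50},
    {"x":0,"y":0,"z":0,"rx":0,"ry":0,"rz":0,"hand":50},
    {"x":0,"y":0,"z":0,"rx":0,"ry":0,"rz":0,"hand":50},
  ],
)

```text
time: 71.25
position: [0.4789, -0.2672, 0.093]
orientation: [0.982, 0.036, 0.185, -0.001]
ft_force: [-0.7, -0.6, 0.3]
gripper_width: 0.0598
```

Request:
step_arm(
  deltas=[
    {"x":0,"y":0,"z":0,"rx":0,"ry":0,"rz":0,"hand":75},
    {"x":0,"y":0,"z":0,"rx":0,"ry":0,"rz":0,"hand":88},
    {"x":0,"y":0,"z":0,"rx":0,"ry":0,"rz":0,"hand":88},
    {"x":0,"y":0,"z":0,"rx":0,"ry":0,"rz":0,"hand":88},
    {"x":0,"y":0,"z":0.01,"rx":0,"ry":0,"rz":0,"hand":88},
    {"x":0,"y":0,"z":0.02,"rx":0,"ry":0,"rz":0,"hand":88},
    {"x":0,"y":0,"z":0.03,"rx":0,"ry":0,"rz":0,"hand":88},
    {"x":0,"y":0,"z":0.04,"rx":0,"ry":0,"rz":0,"hand":88},
    {"x":0,"y":0,"z":0.04,"rx":0,"ry":0,"rz":0,"hand":88},
    {"x":0,"y":-0.01,"z":0.04,"rx":0,"ry":0,"rz":0,"hand":88},
  ],
)

```text
time: 72.25
position: [0.4756, -0.2734, 0.2772]
orientation: [0.983, 0.036, 0.181, -0.006]
ft_force: [1.5, -0.1, -0.1]
gripper_width: 0.0817
```

Request:
step_arm(
  deltas=[
    {"x":-0.01,"y":-0.04,"z":0.01,"rx":0,"ry":0.05,"rz":0,"hand":88},
    {"x":-0.01,"y":-0.04,"z":0,"rx":0,"ry":0.05,"rz":0,"hand":88},
    {"x":-0.01,"y":-0.04,"z":0,"rx":0,"ry":0.05,"rz":0,"hand":88},
    {"x":-0.01,"y":-0.04,"z":0,"rx":0,"ry":0.05,"rz":0,"hand":88},
    {"x":0,"y":-0.02,"z":0,"rx":0,"ry":0.05,"rz":0,"hand":88},
    {"x":0,"y":0,"z":0,"rx":0,"ry":0,"rz":0,"hand":88},
    {"x":0,"y":0,"z":0,"rx":0,"ry":0,"rz":0,"hand":88},
    {"x":0,"y":0,"z":0,"rx":0,"ry":0,"rz":0,"hand":88},
    {"x":0,"y":0,"z":0,"rx":0,"ry":0,"rz":0,"hand":88},
    {"x":0,"y":0,"z":0,"rx":0,"ry":0,"rz":0,"hand":88},
  ],
)

```text
time: 73.25
position: [0.4346, -0.4545, 0.3047]
orientation: [0.997, 0.04, 0.061, -0.005]
ft_force: [-0.6, -0.2, -0.5]
gripper_width: 0.0821
```

```bash
python3 look.py a5
```

```text
73.25 [ 0.4346 -0.4545  0.3047] [ 0.997  0.04   0.061 -0.005] 0.0821217034906205
top hatch 200 65 [93. 93. 94.]
top hatch 240 74 [82. 83. 84.]
top hatch 280 0 
top jar0 0.88 [178. 225.  20.  23.] C [-36. 361.  67.] rectW [array([464., 443.]), array([44., 43.]), np.float64(89.0)]
top jar0 0.63 [178. 256.  25.  19.] C [-107.  361.   67.] rectW [array([394., 437.]), array([43., 46.]), np.float64(18.0)]
top wedge 0.77 [428. 178.  34.  24.] C [  30. -352.  105.] rectW [array([ 589., -262.]), array([57., 61.]), np.float64(26.0)]
top wedge 0.73 [433. 221.  33.  22.] C [ -85. -352.  105.] rectW [array([ 474., -270.]), array([58., 61.]), np.float64(4.0)]
top tray 0.84 [162. 222.  59.  57.] C [-74. 372.  27.] rectW [array([430., 440.]), array([149., 151.]), np.float64(6.0)]
scene hatch 200 167 [92. 93. 94.]
scene hatch 240 160 [81. 82. 83.]
scene hatch 280 0 
scene jar0 0.66 [334. 116.  14.  18.] C [-38. 362.  65.] rectW [array([463., 443.]), array([21., 39.]), np.float64(25.0)]
scene jar0 0.54 [317. 107.  15.  26.] C [-105.  362.   65.] rectW [array([397., 440.]), array([38., 46.]), np.float64(26.0)]
scene wedge 0.68 [213. 281.  34.  37.] C [ -83. -348.  104.] rectW [array([ 476., -266.]), array([61., 61.]), np.float64(4.0)]
scene wedge 0.56 [254. 297.  28.  38.] C [  30. -349.  104.] rectW [array([ 588., -258.]), array([61., 61.]), np.float64(26.0)]
scene tray 0.68 [304. 108.  59.  38.] C [-87. 341.  25.] rectW [array([454., 370.]), array([171., 322.]), np.float64(17.0)]
```

Request:
step_arm(
  deltas=[
    {"x":0,"y":0,"z":0,"rx":0,"ry":0,"rz":0,"hand":88},
    {"x":0,"y":0,"z":0,"rx":0,"ry":0,"rz":0,"hand":88},
    {"x":0,"y":0,"z":0,"rx":0,"ry":0,"rz":0,"hand":88},
    {"x":0,"y":0,"z":0,"rx":0,"ry":0,"rz":0,"hand":88},
    {"x":0,"y":0,"z":0,"rx":0,"ry":0,"rz":0,"hand":88},
    {"x":0,"y":0,"z":0,"rx":0,"ry":0,"rz":0,"hand":88},
    {"x":0,"y":0,"z":0,"rx":0,"ry":0,"rz":0,"hand":88},
    {"x":0,"y":0,"z":0,"rx":0,"ry":0,"rz":0,"hand":88},
    {"x":0,"y":0,"z":0,"rx":0,"ry":0,"rz":0,"hand":88},
    {"x":0,"y":0,"z":0,"rx":0,"ry":0,"rz":0,"hand":88},
  ],
)

```text
time: 74.65
position: [0.4344, -0.4559, 0.3041]
orientation: [0.997, 0.039, 0.061, -0.005]
ft_force: [0.1, 0.1, -1.0]
gripper_width: 0.0816
```

Request:
step_arm(
  deltas=[
    {"x":0,"y":0,"z":0,"rx":0,"ry":0,"rz":0,"hand":88},
    {"x":0,"y":0,"z":0,"rx":0,"ry":0,"rz":0,"hand":88},
    {"x":0,"y":0,"z":0,"rx":0,"ry":0,"rz":0,"hand":88},
    {"x":0,"y":0,"z":0,"rx":0,"ry":0,"rz":0,"hand":88},
    {"x":0,"y":0,"z":0,"rx":0,"ry":0,"rz":0,"hand":88},
    {"x":0,"y":0,"z":0,"rx":0,"ry":0,"rz":0,"hand":88},
    {"x":0,"y":0,"z":0,"rx":0,"ry":0,"rz":0,"hand":88},
    {"x":0,"y":0,"z":0,"rx":0,"ry":0,"rz":0,"hand":88},
    {"x":0,"y":0,"z":0,"rx":0,"ry":0,"rz":0,"hand":88},
    {"x":0,"y":0,"z":0,"rx":0,"ry":0,"rz":0,"hand":88},
  ],
)

```text
time: 75.65
position: [0.4344, -0.456, 0.3041]
orientation: [0.997, 0.039, 0.061, -0.005]
ft_force: [-0.0, 0.5, -0.3]
gripper_width: 0.082
```

Request:
step_arm(
  deltas=[
    {"x":0,"y":0,"z":0,"rx":0,"ry":0,"rz":0,"hand":88},
    {"x":0,"y":0,"z":0,"rx":0,"ry":0,"rz":0,"hand":88},
    {"x":0,"y":0,"z":0,"rx":0,"ry":0,"rz":0,"hand":88},
    {"x":0,"y":0,"z":0,"rx":0,"ry":0,"rz":0,"hand":88},
    {"x":0,"y":0,"z":0,"rx":0,"ry":0,"rz":0,"hand":88},
    {"x":0,"y":0,"z":0,"rx":0,"ry":0,"rz":0,"hand":88},
    {"x":0,"y":0,"z":0,"rx":0,"ry":0,"rz":0,"hand":88},
    {"x":0,"y":0,"z":0,"rx":0,"ry":0,"rz":0,"hand":88},
    {"x":0,"y":0,"z":0,"rx":0,"ry":0,"rz":0,"hand":88},
    {"x":0,"y":0,"z":0,"rx":0,"ry":0,"rz":0,"hand":88},
  ],
)

```text
time: 76.65
position: [0.4344, -0.4559, 0.3041]
orientation: [0.997, 0.039, 0.061, -0.005]
ft_force: [0.3, -0.3, -0.4]
gripper_width: 0.082
```

Request:
step_arm(
  deltas=[
    {"x":0,"y":0,"z":0,"rx":0,"ry":0,"rz":0,"hand":88},
    {"x":0,"y":0,"z":0,"rx":0,"ry":0,"rz":0,"hand":88},
    {"x":0,"y":0,"z":0,"rx":0,"ry":0,"rz":0,"hand":88},
    {"x":0,"y":0,"z":0,"rx":0,"ry":0,"rz":0,"hand":88},
    {"x":0,"y":0,"z":0,"rx":0,"ry":0,"rz":0,"hand":88},
    {"x":0,"y":0,"z":0,"rx":0,"ry":0,"rz":0,"hand":88},
    {"x":0,"y":0,"z":0,"rx":0,"ry":0,"rz":0,"hand":88},
    {"x":0,"y":0,"z":0,"rx":0,"ry":0,"rz":0,"hand":88},
    {"x":0,"y":0,"z":0,"rx":0,"ry":0,"rz":0,"hand":88},
    {"x":0,"y":0,"z":0,"rx":0,"ry":0,"rz":0,"hand":88},
  ],
)

```text
time: 77.65
position: [0.4344, -0.4559, 0.3041]
orientation: [0.997, 0.039, 0.061, -0.005]
ft_force: [-1.2, 0.9, 1.0]
gripper_width: 0.0817
```

Request:
step_arm(
  deltas=[
    {"x":0,"y":0,"z":0,"rx":0,"ry":0,"rz":0,"hand":88},
    {"x":0,"y":0,"z":0,"rx":0,"ry":0,"rz":0,"hand":88},
    {"x":0,"y":0,"z":0,"rx":0,"ry":0,"rz":0,"hand":88},
    {"x":0,"y":0,"z":0,"rx":0,"ry":0,"rz":0,"hand":88},
    {"x":0,"y":0,"z":0,"rx":0,"ry":0,"rz":0,"hand":88},
    {"x":0,"y":0,"z":0,"rx":0,"ry":0,"rz":0,"hand":88},
    {"x":0,"y":0,"z":0,"rx":0,"ry":0,"rz":0,"hand":88},
    {"x":0,"y":0,"z":0,"rx":0,"ry":0,"rz":0,"hand":88},
    {"x":0,"y":0,"z":0,"rx":0,"ry":0,"rz":0,"hand":88},
    {"x":0,"y":0,"z":0,"rx":0,"ry":0,"rz":0,"hand":88},
  ],
)

```text
time: 78.65
position: [0.4344, -0.4559, 0.3041]
orientation: [0.997, 0.039, 0.061, -0.005]
ft_force: [-1.0, -0.1, 0.5]
gripper_width: 0.0819
```

Request:
step_arm(
  deltas=[
    {"x":0,"y":0,"z":0,"rx":0,"ry":0,"rz":0,"hand":88},
    {"x":0,"y":0,"z":0,"rx":0,"ry":0,"rz":0,"hand":88},
    {"x":0,"y":0,"z":0,"rx":0,"ry":0,"rz":0,"hand":88},
    {"x":0,"y":0,"z":0,"rx":0,"ry":0,"rz":0,"hand":88},
    {"x":0,"y":0,"z":0,"rx":0,"ry":0,"rz":0,"hand":88},
    {"x":0,"y":0,"z":0,"rx":0,"ry":0,"rz":0,"hand":88},
    {"x":0,"y":0,"z":0,"rx":0,"ry":0,"rz":0,"hand":88},
    {"x":0,"y":0,"z":0,"rx":0,"ry":0,"rz":0,"hand":88},
    {"x":0,"y":0,"z":0,"rx":0,"ry":0,"rz":0,"hand":88},
    {"x":0,"y":0,"z":0,"rx":0,"ry":0,"rz":0,"hand":88},
  ],
)

```text
time: 79.65
position: [0.4344, -0.4559, 0.3041]
orientation: [0.997, 0.039, 0.061, -0.005]
ft_force: [-0.3, 1.1, -0.2]
gripper_width: 0.0818
```

Request:
step_arm(
  deltas=[
    {"x":0,"y":0,"z":0,"rx":0,"ry":0,"rz":0,"hand":88},
    {"x":0,"y":0,"z":0,"rx":0,"ry":0,"rz":0,"hand":88},
    {"x":0,"y":0,"z":0,"rx":0,"ry":0,"rz":0,"hand":88},
    {"x":0,"y":0,"z":0,"rx":0,"ry":0,"rz":0,"hand":88},
    {"x":0,"y":0,"z":0,"rx":0,"ry":0,"rz":0,"hand":88},
    {"x":0,"y":0,"z":0,"rx":0,"ry":0,"rz":0,"hand":88},
    {"x":0,"y":0,"z":0,"rx":0,"ry":0,"rz":0,"hand":88},
    {"x":0,"y":0,"z":0,"rx":0,"ry":0,"rz":0,"hand":88},
    {"x":0,"y":0,"z":0,"rx":0,"ry":0,"rz":0,"hand":88},
    {"x":0,"y":0,"z":0,"rx":0,"ry":0,"rz":0,"hand":88},
  ],
)

```text
time: 80.65
position: [0.4344, -0.4559, 0.3041]
orientation: [0.997, 0.039, 0.061, -0.005]
ft_force: [-1.0, 0.4, -0.7]
gripper_width: 0.0818
```

Request:
step_arm(
  deltas=[
    {"x":0,"y":0,"z":0,"rx":0,"ry":0,"rz":0,"hand":88},
    {"x":0,"y":0,"z":0,"rx":0,"ry":0,"rz":0,"hand":88},
    {"x":0,"y":0,"z":0,"rx":0,"ry":0,"rz":0,"hand":88},
    {"x":0,"y":0,"z":0,"rx":0,"ry":0,"rz":0,"hand":88},
    {"x":0,"y":0,"z":0,"rx":0,"ry":0,"rz":0,"hand":88},
    {"x":0,"y":0,"z":0,"rx":0,"ry":0,"rz":0,"hand":88},
    {"x":0,"y":0,"z":0,"rx":0,"ry":0,"rz":0,"hand":88},
    {"x":0,"y":0,"z":0,"rx":0,"ry":0,"rz":0,"hand":88},
    {"x":0,"y":0,"z":0,"rx":0,"ry":0,"rz":0,"hand":88},
    {"x":0,"y":0,"z":0,"rx":0,"ry":0,"rz":0,"hand":88},
  ],
)

```text
time: 81.65
position: [0.4344, -0.4559, 0.3041]
orientation: [0.997, 0.039, 0.061, -0.005]
ft_force: [-0.5, 0.8, -0.3]
gripper_width: 0.082
```

Request:
step_arm(
  deltas=[
    {"x":0,"y":0,"z":0,"rx":0,"ry":0,"rz":0,"hand":88},
    {"x":0,"y":0,"z":0,"rx":0,"ry":0,"rz":0,"hand":88},
    {"x":0,"y":0,"z":0,"rx":0,"ry":0,"rz":0,"hand":88},
    {"x":0,"y":0,"z":0,"rx":0,"ry":0,"rz":0,"hand":88},
    {"x":0,"y":0,"z":0,"rx":0,"ry":0,"rz":0,"hand":88},
    {"x":0,"y":0,"z":0,"rx":0,"ry":0,"rz":0,"hand":88},
    {"x":0,"y":0,"z":0,"rx":0,"ry":0,"rz":0,"hand":88},
    {"x":0,"y":0,"z":0,"rx":0,"ry":0,"rz":0,"hand":88},
    {"x":0,"y":0,"z":0,"rx":0,"ry":0,"rz":0,"hand":88},
    {"x":0,"y":0,"z":0,"rx":0,"ry":0,"rz":0,"hand":88},
  ],
)

```text
time: 82.65
position: [0.4344, -0.4559, 0.3041]
orientation: [0.997, 0.039, 0.061, -0.005]
ft_force: [-1.0, -0.3, -0.0]
gripper_width: 0.0818
```

Request:
step_arm(
  deltas=[
    {"x":0,"y":0,"z":0,"rx":0,"ry":0,"rz":0,"hand":88},
    {"x":0,"y":0,"z":0,"rx":0,"ry":0,"rz":0,"hand":88},
    {"x":0,"y":0,"z":0,"rx":0,"ry":0,"rz":0,"hand":88},
    {"x":0,"y":0,"z":0,"rx":0,"ry":0,"rz":0,"hand":88},
    {"x":0,"y":0,"z":0,"rx":0,"ry":0,"rz":0,"hand":88},
    {"x":0,"y":0,"z":0,"rx":0,"ry":0,"rz":0,"hand":88},
    {"x":0,"y":0,"z":0,"rx":0,"ry":0,"rz":0,"hand":88},
    {"x":0,"y":0,"z":0,"rx":0,"ry":0,"rz":0,"hand":88},
    {"x":0,"y":0,"z":0,"rx":0,"ry":0,"rz":0,"hand":88},
    {"x":0,"y":0,"z":0,"rx":0,"ry":0,"rz":0,"hand":88},
  ],
)

```text
time: 83.65
position: [0.4344, -0.4559, 0.3041]
orientation: [0.997, 0.039, 0.061, -0.005]
ft_force: [-0.5, -0.4, -0.0]
gripper_width: 0.0822
```

Request:
step_arm(
  deltas=[
    {"x":0,"y":0,"z":0,"rx":0,"ry":0,"rz":0,"hand":88},
    {"x":0,"y":0,"z":0,"rx":0,"ry":0,"rz":0,"hand":88},
    {"x":0,"y":0,"z":0,"rx":0,"ry":0,"rz":0,"hand":88},
    {"x":0,"y":0,"z":0,"rx":0,"ry":0,"rz":0,"hand":88},
    {"x":0,"y":0,"z":0,"rx":0,"ry":0,"rz":0,"hand":88},
    {"x":0,"y":0,"z":0,"rx":0,"ry":0,"rz":0,"hand":88},
    {"x":0,"y":0,"z":0,"rx":0,"ry":0,"rz":0,"hand":88},
    {"x":0,"y":0,"z":0,"rx":0,"ry":0,"rz":0,"hand":88},
    {"x":0,"y":0,"z":0,"rx":0,"ry":0,"rz":0,"hand":88},
    {"x":0,"y":0,"z":0,"rx":0,"ry":0,"rz":0,"hand":88},
  ],
)

```text
time: 84.65
position: [0.4344, -0.456, 0.3041]
orientation: [0.997, 0.039, 0.061, -0.005]
ft_force: [0.4, 0.4, 0.3]
gripper_width: 0.082
```

Request:
step_arm(
  deltas=[
    {"x":0,"y":0,"z":0,"rx":0,"ry":0,"rz":0,"hand":88},
    {"x":0,"y":0,"z":0,"rx":0,"ry":0,"rz":0,"hand":88},
    {"x":0,"y":0,"z":0,"rx":0,"ry":0,"rz":0,"hand":88},
    {"x":0,"y":0,"z":0,"rx":0,"ry":0,"rz":0,"hand":88},
    {"x":0,"y":0,"z":0,"rx":0,"ry":0,"rz":0,"hand":88},
    {"x":0,"y":0,"z":0,"rx":0,"ry":0,"rz":0,"hand":88},
    {"x":0,"y":0,"z":0,"rx":0,"ry":0,"rz":0,"hand":88},
    {"x":0,"y":0,"z":0,"rx":0,"ry":0,"rz":0,"hand":88},
    {"x":0,"y":0,"z":0,"rx":0,"ry":0,"rz":0,"hand":88},
    {"x":0,"y":0,"z":0,"rx":0,"ry":0,"rz":0,"hand":88},
  ],
)

```text
time: 85.65
position: [0.4344, -0.4559, 0.3041]
orientation: [0.997, 0.039, 0.061, -0.005]
ft_force: [0.2, -0.4, 0.6]
gripper_width: 0.0819
```

Request:
step_arm(
  deltas=[
    {"x":0,"y":0,"z":0,"rx":0,"ry":0,"rz":0,"hand":88},
    {"x":0,"y":0,"z":0,"rx":0,"ry":0,"rz":0,"hand":88},
    {"x":0,"y":0,"z":0,"rx":0,"ry":0,"rz":0,"hand":88},
    {"x":0,"y":0,"z":0,"rx":0,"ry":0,"rz":0,"hand":88},
    {"x":0,"y":0,"z":0,"rx":0,"ry":0,"rz":0,"hand":88},
    {"x":0,"y":0,"z":0,"rx":0,"ry":0,"rz":0,"hand":88},
    {"x":0,"y":0,"z":0,"rx":0,"ry":0,"rz":0,"hand":88},
    {"x":0,"y":0,"z":0,"rx":0,"ry":0,"rz":0,"hand":88},
    {"x":0,"y":0,"z":0,"rx":0,"ry":0,"rz":0,"hand":88},
    {"x":0,"y":0,"z":0,"rx":0,"ry":0,"rz":0,"hand":88},
  ],
)

```text
time: 86.65
position: [0.4344, -0.4559, 0.3041]
orientation: [0.997, 0.039, 0.061, -0.005]
ft_force: [0.1, 1.3, -0.2]
gripper_width: 0.0817
```

Request:
step_arm(
  deltas=[
    {"x":0,"y":0,"z":0,"rx":0,"ry":0,"rz":0,"hand":88},
    {"x":0,"y":0,"z":0,"rx":0,"ry":0,"rz":0,"hand":88},
    {"x":0,"y":0,"z":0,"rx":0,"ry":0,"rz":0,"hand":88},
    {"x":0,"y":0,"z":0,"rx":0,"ry":0,"rz":0,"hand":88},
    {"x":0,"y":0,"z":0,"rx":0,"ry":0,"rz":0,"hand":88},
    {"x":0,"y":0,"z":0,"rx":0,"ry":0,"rz":0,"hand":88},
    {"x":0,"y":0,"z":0,"rx":0,"ry":0,"rz":0,"hand":88},
    {"x":0,"y":0,"z":0,"rx":0,"ry":0,"rz":0,"hand":88},
    {"x":0,"y":0,"z":0,"rx":0,"ry":0,"rz":0,"hand":88},
    {"x":0,"y":0,"z":0,"rx":0,"ry":0,"rz":0,"hand":88},
  ],
)

```text
time: 87.65
position: [0.4344, -0.4559, 0.3041]
orientation: [0.997, 0.039, 0.061, -0.005]
ft_force: [0.2, 0.5, 0.2]
gripper_width: 0.0818
```

Request:
step_arm(
  deltas=[
    {"x":0,"y":0,"z":0,"rx":0,"ry":0,"rz":0,"hand":88},
    {"x":0,"y":0,"z":0,"rx":0,"ry":0,"rz":0,"hand":88},
    {"x":0,"y":0,"z":0,"rx":0,"ry":0,"rz":0,"hand":88},
    {"x":0,"y":0,"z":0,"rx":0,"ry":0,"rz":0,"hand":88},
    {"x":0,"y":0,"z":0,"rx":0,"ry":0,"rz":0,"hand":88},
    {"x":0,"y":0,"z":0,"rx":0,"ry":0,"rz":0,"hand":88},
    {"x":0,"y":0,"z":0,"rx":0,"ry":0,"rz":0,"hand":88},
    {"x":0,"y":0,"z":0,"rx":0,"ry":0,"rz":0,"hand":88},
    {"x":0,"y":0,"z":0,"rx":0,"ry":0,"rz":0,"hand":88},
    {"x":0,"y":0,"z":0,"rx":0,"ry":0,"rz":0,"hand":88},
  ],
)

```text
time: 88.65
position: [0.4344, -0.4559, 0.3041]
orientation: [0.997, 0.039, 0.061, -0.005]
ft_force: [-0.0, 0.8, -0.5]
gripper_width: 0.0818
```

Request:
step_arm(
  deltas=[
    {"x":0,"y":0,"z":0,"rx":0,"ry":0,"rz":0,"hand":88},
    {"x":0,"y":0,"z":0,"rx":0,"ry":0,"rz":0,"hand":88},
    {"x":0,"y":0,"z":0,"rx":0,"ry":0,"rz":0,"hand":88},
    {"x":0,"y":0,"z":0,"rx":0,"ry":0,"rz":0,"hand":88},
    {"x":0,"y":0,"z":0,"rx":0,"ry":0,"rz":0,"hand":88},
    {"x":0,"y":0,"z":0,"rx":0,"ry":0,"rz":0,"hand":88},
    {"x":0,"y":0,"z":0,"rx":0,"ry":0,"rz":0,"hand":88},
    {"x":0,"y":0,"z":0,"rx":0,"ry":0,"rz":0,"hand":88},
    {"x":0,"y":0,"z":0,"rx":0,"ry":0,"rz":0,"hand":88},
    {"x":0,"y":0,"z":0,"rx":0,"ry":0,"rz":0,"hand":88},
  ],
)

```text
time: 89.65
position: [0.4344, -0.4559, 0.3041]
orientation: [0.997, 0.039, 0.061, -0.005]
ft_force: [-0.4, 0.2, 1.1]
gripper_width: 0.082
```

```bash
cat > fin.py <<'E'
from h import *
s=status.sense();print(s['time'])
im,W=cloud('top');cv2.imwrite('pics/fin.png',cv2.resize(im[130:290,150:490],(680,320)));c=chest(W)*1000;x,y,z=[c[...,i] for i in range(3)]
for a in(-85,-55,-20,20,60): 
    q=(abs(x-a)<6)&(abs(abs(y)-100)<30);print('hatch z at x',a,np.nanmedian(z[q]).round(1))
q=(abs(y+204)<12)&(x>-30)&(x<20);print('guard z',np.nanmedian(z[q]))
E
python3 fin.py; python3 look.py a6|grep -E 'top (jar|wedge|tray)'
```

```text
89.65
hatch z at x -85 178.3
hatch z at x -55 174.1
hatch z at x -20 168.0
hatch z at x 20 161.5
hatch z at x 60 155.4
guard z 178.80845858065607
top jar0 0.85 [178. 227.  20.  21.] C [-37. 360.  67.] rectW [array([464., 443.]), array([43., 43.]), np.float64(3.0)]
top jar0 0.82 [180. 256.  22.  19.] C [-109.  361.   66.] rectW [array([393., 437.]), array([45., 43.]), np.float64(28.0)]
top wedge 0.72 [430. 175.  31.  29.] C [  29. -352.  105.] rectW [array([ 587., -262.]), array([59., 62.]), np.float64(26.0)]
top wedge 0.61 [435. 222.  31.  21.] C [ -83. -351.  105.] rectW [array([ 476., -270.]), array([60., 61.]), np.float64(4.0)]
top tray 0.64 [164. 224.  58.  56.] C [-70. 367.  27.] rectW [array([430., 440.]), array([150., 152.]), np.float64(6.0)]
```

View pics/fin.png

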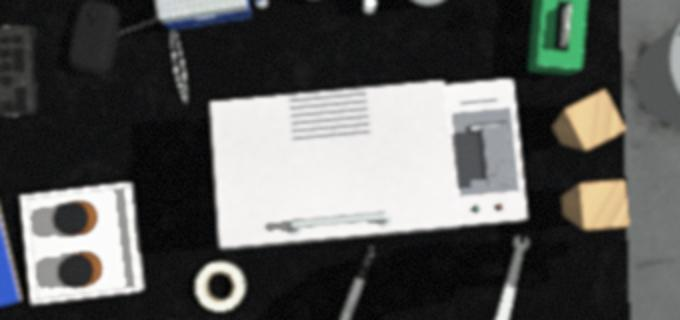

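The picture shows the hatch nearly shut (about 0.16 rad), both jars in the tray at about (75,217) and (80,268), and the near wedge standing at (600,203). A few more seconds are needed.

Request:
step_arm(
  deltas=[
    {"x":0,"y":0,"z":0,"rx":0,"ry":0,"rz":0,"hand":88},
    {"x":0,"y":0,"z":0,"rx":0,"ry":0,"rz":0,"hand":88},
    {"x":0,"y":0,"z":0,"rx":0,"ry":0,"rz":0,"hand":88},
    {"x":0,"y":0,"z":0,"rx":0,"ry":0,"rz":0,"hand":88},
    {"x":0,"y":0,"z":0,"rx":0,"ry":0,"rz":0,"hand":88},
    {"x":0,"y":0,"z":0,"rx":0,"ry":0,"rz":0,"hand":88},
    {"x":0,"y":0,"z":0,"rx":0,"ry":0,"rz":0,"hand":88},
    {"x":0,"y":0,"z":0,"rx":0,"ry":0,"rz":0,"hand":88},
    {"x":0,"y":0,"z":0,"rx":0,"ry":0,"rz":0,"hand":88},
    {"x":0,"y":0,"z":0,"rx":0,"ry":0,"rz":0,"hand":88},
  ],
)

```text
time: 91.1
position: [0.4344, -0.4559, 0.3041]
orientation: [0.997, 0.039, 0.061, -0.005]
ft_force: [0.4, -1.0, -0.3]
gripper_width: 0.082
```

Request:
step_arm(
  deltas=[
    {"x":0,"y":0,"z":0,"rx":0,"ry":0,"rz":0,"hand":88},
    {"x":0,"y":0,"z":0,"rx":0,"ry":0,"rz":0,"hand":88},
    {"x":0,"y":0,"z":0,"rx":0,"ry":0,"rz":0,"hand":88},
    {"x":0,"y":0,"z":0,"rx":0,"ry":0,"rz":0,"hand":88},
    {"x":0,"y":0,"z":0,"rx":0,"ry":0,"rz":0,"hand":88},
    {"x":0,"y":0,"z":0,"rx":0,"ry":0,"rz":0,"hand":88},
    {"x":0,"y":0,"z":0,"rx":0,"ry":0,"rz":0,"hand":88},
    {"x":0,"y":0,"z":0,"rx":0,"ry":0,"rz":0,"hand":88},
    {"x":0,"y":0,"z":0,"rx":0,"ry":0,"rz":0,"hand":88},
    {"x":0,"y":0,"z":0,"rx":0,"ry":0,"rz":0,"hand":88},
  ],
)

```text
time: 92.1
position: [0.4344, -0.4559, 0.3041]
orientation: [0.997, 0.039, 0.061, -0.005]
ft_force: [-0.6, 0.7, 0.1]
gripper_width: 0.0821
```

Request:
step_arm(
  deltas=[
    {"x":0,"y":0,"z":0,"rx":0,"ry":0,"rz":0,"hand":88},
    {"x":0,"y":0,"z":0,"rx":0,"ry":0,"rz":0,"hand":88},
    {"x":0,"y":0,"z":0,"rx":0,"ry":0,"rz":0,"hand":88},
    {"x":0,"y":0,"z":0,"rx":0,"ry":0,"rz":0,"hand":88},
    {"x":0,"y":0,"z":0,"rx":0,"ry":0,"rz":0,"hand":88},
    {"x":0,"y":0,"z":0,"rx":0,"ry":0,"rz":0,"hand":88},
    {"x":0,"y":0,"z":0,"rx":0,"ry":0,"rz":0,"hand":88},
    {"x":0,"y":0,"z":0,"rx":0,"ry":0,"rz":0,"hand":88},
    {"x":0,"y":0,"z":0,"rx":0,"ry":0,"rz":0,"hand":88},
    {"x":0,"y":0,"z":0,"rx":0,"ry":0,"rz":0,"hand":88},
  ],
)

```text
time: 93.1
position: [0.4344, -0.4559, 0.3041]
orientation: [0.997, 0.039, 0.061, -0.005]
ft_force: [0.9, -0.3, 0.4]
gripper_width: 0.082
```

Request:
step_arm(
  deltas=[
    {"x":0,"y":0,"z":0,"rx":0,"ry":0,"rz":0,"hand":88},
    {"x":0,"y":0,"z":0,"rx":0,"ry":0,"rz":0,"hand":88},
    {"x":0,"y":0,"z":0,"rx":0,"ry":0,"rz":0,"hand":88},
    {"x":0,"y":0,"z":0,"rx":0,"ry":0,"rz":0,"hand":88},
    {"x":0,"y":0,"z":0,"rx":0,"ry":0,"rz":0,"hand":88},
    {"x":0,"y":0,"z":0,"rx":0,"ry":0,"rz":0,"hand":88},
    {"x":0,"y":0,"z":0,"rx":0,"ry":0,"rz":0,"hand":88},
    {"x":0,"y":0,"z":0,"rx":0,"ry":0,"rz":0,"hand":88},
    {"x":0,"y":0,"z":0,"rx":0,"ry":0,"rz":0,"hand":88},
    {"x":0,"y":0,"z":0,"rx":0,"ry":0,"rz":0,"hand":88},
  ],
)

```text
time: 94.1
position: [0.4344, -0.4559, 0.3041]
orientation: [0.997, 0.039, 0.061, -0.005]
ft_force: [-0.5, 0.1, 0.0]
gripper_width: 0.0818
```

Request:
step_arm(
  deltas=[
    {"x":0,"y":0,"z":0,"rx":0,"ry":0,"rz":0,"hand":88},
    {"x":0,"y":0,"z":0,"rx":0,"ry":0,"rz":0,"hand":88},
    {"x":0,"y":0,"z":0,"rx":0,"ry":0,"rz":0,"hand":88},
    {"x":0,"y":0,"z":0,"rx":0,"ry":0,"rz":0,"hand":88},
    {"x":0,"y":0,"z":0,"rx":0,"ry":0,"rz":0,"hand":88},
    {"x":0,"y":0,"z":0,"rx":0,"ry":0,"rz":0,"hand":88},
    {"x":0,"y":0,"z":0,"rx":0,"ry":0,"rz":0,"hand":88},
    {"x":0,"y":0,"z":0,"rx":0,"ry":0,"rz":0,"hand":88},
    {"x":0,"y":0,"z":0,"rx":0,"ry":0,"rz":0,"hand":88},
    {"x":0,"y":0,"z":0,"rx":0,"ry":0,"rz":0,"hand":88},
  ],
)

```text
time: 95.1
position: [0.4344, -0.4559, 0.3041]
orientation: [0.997, 0.039, 0.061, -0.005]
ft_force: [0.0, -0.8, -0.2]
gripper_width: 0.0817
```

```bash
python3 fin.py; python3 look.py a7|grep -E 'top (jar|wedge|tray)'
```

```text
95.1
hatch z at x -85 149.7
hatch z at x -55 149.7
hatch z at x -20 150.1
hatch z at x 20 150.2
hatch z at x 60 150.7
guard z 178.75064922238965
top jar0 0.76 [178. 255.  25.  21.] C [-108.  360.   67.] rectW [array([394., 437.]), array([45., 43.]), np.float64(89.0)]
top jar0 0.68 [175. 228.  24.  19.] C [-36. 361.  67.] rectW [array([466., 443.]), array([45., 43.]), np.float64(54.0)]
top jar0 0.24 [164. 220.  57.  60.] C [-74. 366.  27.] rectW [array([430., 440.]), array([150., 151.]), np.float64(6.0)]
top wedge 0.94 [435. 220.  30.  23.] C [ -84. -350.  105.] rectW [array([ 476., -270.]), array([60., 60.]), np.float64(7.0)]
top wedge 0.69 [431. 178.  32.  27.] C [  27. -351.  105.] rectW [array([ 588., -261.]), array([60., 63.]), np.float64(27.0)]
top tray 0.97 [162. 221.  60.  58.] C [-79. 367.  27.] rectW [array([430., 440.]), array([150., 151.]), np.float64(6.0)]
```

Hatch flat at 150 mm: fully shut.

```bash
python3 -c "
from cell import bot
print(bot.sign_off())"
```

```text
the job is handed in; nothing more can be done
None
```

The whole job is done and handed in at about 95 s of the 210 s allowed; sign-off gave no verdict.

**What I did:** I lifted the guard, flipped the toggle to off and shut the guard. Then I opened the hatch and propped it with the near wedge in the gutter, stood both jars in the tray, took the wedge out and put it back. Only two jars were in the chamber. The tray was knocked to about (0.430, 0.440) m during the run; I re-measured it and placed the jars there.

**Last checks:**
- **Hatch:** flat, 150 mm high all along its top, so fully shut.
- **Guard:** top at 179 mm, the same as at the start, so shut.
- **Toggle:** measured leaning fully away just before the guard was shut; it cannot be seen since.
- **Jars:** both stand on the tray floor with their tops at 67 mm, about 36 mm either side of the tray's middle.
- **Wedge:** stands upright with its top at 105 mm, about 3 mm from where it started.
- **Robot:** clear of everything.

No check failed. The top and scene cameras differ by 2–4 mm throughout. I could only infer from the pictures that the hatch rested still on the wedge: its rim did not move over 4 s.

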